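# Centre and lock the cutter carriage, then collet up the new cutters

## Task

Get the key machine's cutter carriage ready: slide it by its black handle against the left brass stop collar and then against the right one to feel its free play, set it in the middle of that play, and lock it there by turning both black clamp knobs clockwise to their end stops. Once it is locked, stand every cutter from the wooden block shank down in a collet of its own, fully home, and turn that collet's nut clockwise as far as it goes so that it grips the shank. Leave the oil bottle and the box of key blanks alone.

Things in the scene. Friction and masses are not known exactly. Their poses are not given: they have to be found in the camera images.
- carriage_handle (a point): Grip centre of the upright black handle (16 mm diameter, 28 mm tall, top 12 mm above here) on the front lug of the aluminium carriage; the lug's top is 42 mm lower. Moves with the carriage. x axis level, square to the carriage and away from the robot; y axis level, to the left along the slide; z up. The carriage stands turned 0 to 0.4 rad anticlockwise.
- carriage (a joint): Position of the carriage on its base (0.29 m long along y, 0.126 m deep, bolted to the bench), m, growing to the left (+y of carriage_handle). Sliding takes about 5 N and it stays where it is left; the stop collars end its travel.
- carriage_lug (a point): Centre of the lug (14 mm wide along y) under the handle, which stands between the two brass stop collars; moves with the carriage, axes as carriage_handle.
- stop_mid (a point): Point on the axis of the stop rod half-way between its brass collars (18 mm diameter, inner faces 17 mm left and right of here, so the lug has 10 mm of play each way). The rod is clamped, but differently from start to start. y axis to the left along the rod, parallel to the slide.
- clamp_left (a point): Grip centre of the left black fluted clamp knob (33 mm diameter, 18 mm tall, top 8 mm above here, underside 14 mm above the carriage top), a captive bolt with vertical axis; moves with the carriage, axes as carriage_handle.
- clamp_right (a point): The same for the right clamp knob, at the right end of the carriage.
- knob_left (a joint): Angle of the left clamp knob, rad: 0 unscrewed, grows when turned clockwise seen from above, end stop at 2.2. Near the stop its foot jams the carriage on the base. Friction about 0.1 N m; stays where it is left.
- knob_right (a joint): The same for the right clamp knob.
- collet_1 (a point): Centre of the left collet nut's top face, on the bore's vertical axis; axes as carriage_handle, moves with it. Knurled dark nut: 34 mm diameter, 16 mm tall from here down (grip 6 mm below here); under it the chuck, 27 mm by 16 mm tall, then the carriage top. Bore: 32.5 mm deep from here; jaws open to 13 mm, lower half 11.4 mm wide. Collets are 56 mm apart, knobs 56 mm beyond.
- nut_1 (a joint): Angle of the left collet's nut, rad: near 0 open, grows when turned clockwise seen from above; its three jaws touch a shank at about 1.5 and hold it fast at the end stop at 1.95. Stays where it is left (friction 0.12 N m). In an empty collet the jaws close too, and then no shank goes in.
- collet_2 (a point): Centre of the middle collet nut's top face, on the bore's vertical axis; axes as carriage_handle, moves with it. Knurled dark nut: 34 mm diameter, 16 mm tall from here down (grip 6 mm below here); under it the chuck, 27 mm by 16 mm tall, then the carriage top. Bore: 32.5 mm deep from here; jaws open to 13 mm, lower half 11.4 mm wide. Collets are 56 mm apart, knobs 56 mm beyond.
- nut_2 (a joint): Angle of the middle collet's nut, rad: near 0 open, grows when turned clockwise seen from above; its three jaws touch a shank at about 1.5 and hold it fast at the end stop at 1.95. Stays where it is left (friction 0.12 N m). In an empty collet the jaws close too, and then no shank goes in.
- collet_3 (a point): Centre of the right collet nut's top face, on the bore's vertical axis; axes as carriage_handle, moves with it. Knurled dark nut: 34 mm diameter, 16 mm tall from here down (grip 6 mm below here); under it the chuck, 27 mm by 16 mm tall, then the carriage top. Bore: 32.5 mm deep from here; jaws open to 13 mm, lower half 11.4 mm wide. Collets are 56 mm apart, knobs 56 mm beyond.
- nut_3 (a joint): Angle of the right collet's nut, rad: near 0 open, grows when turned clockwise seen from above; its three jaws touch a shank at about 1.5 and hold it fast at the end stop at 1.95. Stays where it is left (friction 0.12 N m). In an empty collet the jaws close too, and then no shank goes in.
- cutter_a_head (a point): Middle of the dark fluted head (14 mm diameter, 18 mm tall, grip here) of a 60 g steel cutter with a red band and a flat end; z along the cutter to its head end. Below the head a plain shank, 10 mm by 46 mm, foot rounded, 55 mm below here. Starts upright in the wooden block, 23 mm above its top; fully home in a collet it is 22.5 mm above the collet's point. May be absent.
- cutter_b_head (a point): Middle of the dark fluted head (14 mm diameter, 18 mm tall, grip here) of a 60 g steel cutter with a blue band and a rounded end; z along the cutter to its head end. Below the head a plain shank, 10 mm by 46 mm, foot rounded, 55 mm below here. Starts upright in the wooden block, 23 mm above its top; fully home in a collet it is 22.5 mm above the collet's point. May be absent.
- cutter_c_head (a point): Middle of the dark fluted head (14 mm diameter, 18 mm tall, grip here) of a 60 g steel cutter with a yellow band and a conical end; z along the cutter to its head end. Below the head a plain shank, 10 mm by 46 mm, foot rounded, 55 mm below here. Starts upright in the wooden block, 23 mm above its top; fully home in a collet it is 22.5 mm above the collet's point. May be absent.
- block_top (a point): Centre of the top of the loose wooden cutter block (56 x 136 x 42 mm, 0.7 kg), with three holes of 12.4 mm, 32 mm deep, along its y axis at 40 mm spacing, the middle one here. x axis across the row.
- oil_bottle: Bystander: white oil bottle with red tip, 37 mm wide, 122 mm tall; origin under its centre.
- blank_box: Bystander: white cardboard box of key blanks, 59 x 101 x 30 mm, behind the cutter head; origin under its centre.
- cutter_a: The same cutter, origin at the centre of its foot (shank end).
- cutter_b: The same cutter, origin at the centre of its foot (shank end).
- cutter_c: The same cutter, origin at the centre of its foot (shank end).

How it is judged (in metres and radians):
On the way, in this order (a step that is already met when the one before it is completed fails the run):
1. the carriage has been slid to the left until its lug meets the left collar (within 1.2 mm) (y of carriage_lug in the frame of stop_mid above 0.0088 m), for 0.1 s.
2. then to the right until its lug meets the right collar (within 1.2 mm) (y of carriage_lug in the frame of stop_mid below -0.0088 m), for 0.1 s.
3. then the carriage is locked in the middle of its play (within 4 mm) by both clamp knobs (within 0.1 rad of their end stops), the collets being still open and empty (value of joint each of knob_left, knob_right above 2.1 rad and y of carriage_lug in the frame of stop_mid between -0.004 and 0.004 m and value of joint each of nut_1, nut_2, nut_3 below 0.8 rad and distance between each of cutter_a_head, cutter_b_head, cutter_c_head and collet_1 above 0.045 m and distance between each of cutter_a_head, cutter_b_head, cutter_c_head and collet_2 above 0.045 m and distance between each of cutter_a_head, cutter_b_head, cutter_c_head and collet_3 above 0.045 m), for 0.2 s.
At the end, for the whole second after the job is handed in: Every cutter that is there stands upright (within 0.1 rad) in a collet, on its axis within 4 mm at the head and home within 3.5 mm, at rest, with that collet's nut at 1.75 rad or more; both clamp knobs are within 0.1 rad of their end stops and the carriage is within 4 mm of the middle of its play (((horizontal distance between cutter_a_head and collet_1 below 0.004 m and z of cutter_a_head in the frame of collet_1 between 0.018 and 0.026 m and angle between cutter_a_head's own z axis and vertical below 0.1 rad and value of joint nut_1 above 1.75 rad) or (horizontal distance between cutter_a_head and collet_2 below 0.004 m and z of cutter_a_head in the frame of collet_2 between 0.018 and 0.026 m and angle between cutter_a_head's own z axis and vertical below 0.1 rad and value of joint nut_2 above 1.75 rad) or (horizontal distance between cutter_a_head and collet_3 below 0.004 m and z of cutter_a_head in the frame of collet_3 between 0.018 and 0.026 m and angle between cutter_a_head's own z axis and vertical below 0.1 rad and value of joint nut_3 above 1.75 rad)) and ((horizontal distance between cutter_b_head and collet_1 below 0.004 m and z of cutter_b_head in the frame of collet_1 between 0.018 and 0.026 m and angle between cutter_b_head's own z axis and vertical below 0.1 rad and value of joint nut_1 above 1.75 rad) or (horizontal distance between cutter_b_head and collet_2 below 0.004 m and z of cutter_b_head in the frame of collet_2 between 0.018 and 0.026 m and angle between cutter_b_head's own z axis and vertical below 0.1 rad and value of joint nut_2 above 1.75 rad) or (horizontal distance between cutter_b_head and collet_3 below 0.004 m and z of cutter_b_head in the frame of collet_3 between 0.018 and 0.026 m and angle between cutter_b_head's own z axis and vertical below 0.1 rad and value of joint nut_3 above 1.75 rad)) and ((horizontal distance between cutter_c_head and collet_1 below 0.004 m and z of cutter_c_head in the frame of collet_1 between 0.018 and 0.026 m and angle between cutter_c_head's own z axis and vertical below 0.1 rad and value of joint nut_1 above 1.75 rad) or (horizontal distance between cutter_c_head and collet_2 below 0.004 m and z of cutter_c_head in the frame of collet_2 between 0.018 and 0.026 m and angle between cutter_c_head's own z axis and vertical below 0.1 rad and value of joint nut_2 above 1.75 rad) or (horizontal distance between cutter_c_head and collet_3 below 0.004 m and z of cutter_c_head in the frame of collet_3 between 0.018 and 0.026 m and angle between cutter_c_head's own z axis and vertical below 0.1 rad and value of joint nut_3 above 1.75 rad)) and value of joint each of knob_left, knob_right above 2.1 rad and y of carriage_lug in the frame of stop_mid between -0.004 and 0.004 m and linear speed of each of cutter_a, cutter_b, cutter_c below 0.02 m/s); the robot touches nothing.
It fails at once if the oil bottle was moved by more than 3 cm (distance of oil_bottle from where it was at the start of the episode above 0.03 m).
It fails at once if the box of key blanks was moved by more than 3 cm (distance of blank_box from where it was at the start of the episode above 0.03 m).
Of cutter_a, cutter_b, cutter_c only 2 to 3 are there at a start; the rules pass over those that are not, and their reading is None.
At some moment in a run one of cutter_block may be knocked a few centimetres aside while the robot is not near it.
It also fails if it takes over 210 s, if anything falls off the work surface, if the arm or the gripper's body presses on something with over 40 N, if the wrist force passes 120 N, or if a joint passes its speed limit or range.

## Robot

A 6-joint arm with a two-finger parallel gripper is mounted at the origin on a cart in front of the work surface, level with it; the furniture and walls round the work are solid. World frame = base frame: x ahead of the robot, y to its left, z up, the work surface at z = 0. Lengths are in m, angles in degrees, forces in N, time in s.
With the tool pointing down it reaches from about 0.375 to 0.9 m from the base axis. Payload 3.1 kg.
Tool frame: the origin (TCP) lies at the very end of the fingers, on their centre line; the grasp point (between the pads) lies 19 mm behind it; z points along the fingers, y is the direction in which the jaws open and shut (so a half turn about z gives the same grasp; the last joint's range is limited). The gripper opens to 87 mm and grips with 3 to 60 N. Pads are 19 mm wide; open, the fingers measure 117 mm over their backs; the gripper's body (75 mm by 190 mm) begins 51 mm behind the grasp point.
Start: joints at [-77.779, 30.224, 82.088, -0, 67.689, -10.227], TCP at [0.239, -0.578, 0.223] pointing down, gripper open.
Joint ranges: [-176.69, 176.69], [-43.24, 126.21], [12.49, 139.97], [-82, 262], [0, 151.66], [-163.58, 163.58]. Speed limits (degrees/s): [159.86, 159.86, 180, 180, 180, 180].

## Interface

Orientations are given as a 3x3 rotation matrix whose columns are the frame's x, y, z axes.
In Python, from rig import readout, capture, camera_model, bot, spot_in, regions_of gives the robot as it stands.
- The arm moves only by the tool send_rows, never from a script. Its argument "moves" is a list that holds one entry, the list of rows, each a list of 7 numbers: the turn, a rotation vector about the tool's x, y, z in degrees, then the shift along the tool's x, y, z in cm, then the opening, from -1 (shut) to 1 (fully open). A call has exactly 5 rows; each row shifts and turns the commanded pose from where the row before left it, along the tool's axes as they then stand; what a row does not reach is not made up. A row lasts 1/10 s, in which the tool goes at most 50 mm and 8.59 degrees, less where a joint would pass 70% of its speed; a pose out of reach is approached as far as the arm can. A call with a gripper value outside its range is refused whole. The fingers move at their own pace and stop on an object; the grip force is fixed at half the most. Time passes only in rows, so rows that do not move let the fingers close, or fill a call up. It gives the time, the measured TCP pose, the force and the opening at its end, in the units of the state.
- readout.read_state(): the state, without advancing time (a new reading comes with each control period).
- capture(name): name is "scene" or "top" or "wrist"; returns the picture (400x640x3 uint8, blue, green, red); there is no depth.
- camera_model(name): a dict with "camera_matrix" (3x3 intrinsics, pixels), "k1" (the pictures are not rectified: a ray, as slopes to the right and down, at radius r is drawn at 1 + k1 r^2 times it, then the intrinsics apply), "pose" (4x4, takes a point from camera to world coordinates). Camera axes: x right, y up, looking along -z (the intrinsics and any distortion apply to the point x, -y, -z); pixel columns grow to the right and rows downward; lengths in m; the calibration is good to about 2 mm. A picture is of the moment at which its call begins: read the wrist's pose just before it. camera_model takes no time and is no camera call; for the wrist camera it gives the pose at the moment of the call.
- bot.hand_in(): hands the job in, once; it reports no verdict.
Trained networks look in the newest picture that a camera, given by its name, has taken for a name from the list of things; names that differ only in an ending like _2 or _b are one class to them, and where a whole thing is asked for, a point or a joint stands for the part that bears it (a point fixed in the world has none). Each returns a list of dicts, best first, with "p" (0 to 1); they miss things now and then, are a little off and sometimes report something else, mostly with a low value. They report only what shows in the picture. A call takes as long as a camera call.
- spot_in(camera, thing): "location" ([x, y, z] in m, in world coordinates, good to about 4 mm: the middle of the surface that is visible of it).
- regions_of(camera, thing): "mask" (400x640 bool, what is visible of it).
The state is a dict: "time_s": time; "joint_positions": joint angles; "qvel": joint speeds; "tau": joint torques, N m; "position": TCP position; "tcp_rot": TCP orientation; "force": force on the tool from outside, world axes, zero at the start; "moment": the same for the moment, N m; "opening": opening from 0.0 (shut) to 1.0 (fully open).
Only numpy, scipy, OpenCV 4.12 (cv2) and the standard library are available. Lean on these libraries where they do the work, as an engineer would, in place of code of your own. Each camera call takes 0.05 s, during which the arm holds its last target. There are 200 camera calls.

## Working session

There is one attempt and no reset: what is moved stays moved. The work goes in short steps, Python scripts to look and compute and a tool call to move; the robot and the scene stay as the last step left them, time stands still between calls to the robot, and variables do not carry over. Pictures are saved under pics/ and viewed, about 12 in all and at most 16, crops included, and the job is handed in when it is done.

Besides the shell and the picture viewer there is one more tool, called after "Call:" as name(argument=value, ...) on one line, values as JSON. send_rows: Moves the arm, as the interface text tells. Its arguments: {"type":"object","properties":{"moves":{"type":"array","items":{"type":"array","items":{"type":"array","items":{"type":"number"}}}}},"required":["moves"]}

```bash
ls; mkdir -p pics; python3 - <<'E'
from rig import readout, capture, camera_model, bot, spot_in, regions_of
import cv2
s=readout.read_state(); print(s)
for c in ["scene","top"]:
    cv2.imwrite(f"pics/{c}0.png",capture(c))
    m=camera_model(c);print(c,m)
    for t in ["carriage_handle","clamp_left","collet_1","cutter_a_head","block_top","stop_mid","oil_bottle","blank_box","carriage_lug"]:
        try: print(t,[(round(d["p"],2),[round(float(v),4) for v in d["location"]]) for d in spot_in(c,t)])
        except Exception as e: print(t,e)
E
```

```text
pics
{'time_s': 0.0, 'joint_positions': array([-7.77783277e+01,  3.02787666e+01,  8.21526789e+01,  7.21590276e-04,
        6.76882796e+01, -1.02263996e+01]), 'qvel': array([ 0.02968284,  0.0809219 , -0.00874802,  0.03680418,  0.03332911,
        0.02168025]), 'tau': array([-2.48244878e-04, -4.40042567e+01, -1.76591080e+01,  6.31564250e-02,
        5.84087369e-02, -1.63072286e-04]), 'position': array([ 0.23854449, -0.5769377 ,  0.22159433]), 'tcp_rot': array([[ 9.24227899e-01,  3.81841074e-01, -4.30968779e-04],
       [ 3.81841125e-01, -9.24225716e-01,  2.04470359e-03],
       [ 3.82439385e-04, -2.05433370e-03, -9.99997817e-01]]), 'force': array([0.08124851, 0.73022562, 0.39387376]), 'moment': array([0.01102442, 0.02980409, 0.0505667 ]), 'opening': 0.9994010849295895}
scene {'camera_matrix': array([[369.66309489,   0.        , 318.36825767],
       [  0.        , 369.66309489, 198.78118747],
       [  0.        ,   0.        ,   1.        ]]), 'k1': -0.03971770008117572, 'pose': array([[ 0.47915675,  0.47705553, -0.73676783, -0.1474932 ],
       [-0.87749822,  0.24109602, -0.41457158,
[... 952 characters left out ...]
: -0.04948928098912671, 'pose': array([[-0.03672996,  0.97844485, -0.20321561,  0.22163337],
       [-0.99931898, -0.03524315,  0.01093162, -0.14461652],
       [ 0.00353404,  0.20347873,  0.97907299,  1.51331689],
       [ 0.        ,  0.        ,  0.        ,  1.        ]])}
carriage_handle [(0.8, [0.5075, -0.1425, 0.0375]), (0.7, [0.4949, -0.0871, 0.0706])]
clamp_left [(0.98, [0.5119, -0.1456, 0.043])]
collet_1 [(0.92, [0.5114, -0.1417, 0.036])]
cutter_a_head []
block_top [(0.66, [0.4809, -0.374, 0.0471])]
stop_mid []
oil_bottle [(0.59, [0.4798, -0.3726, 0.0473]), (0.5, [0.3687, 0.1276, 0.0769])]
blank_box [(0.89, [0.671, -0.0204, 0.0287])]
carriage_lug [(0.62, [0.5123, -0.1442, 0.0404])]
```

View pics/scene0.png

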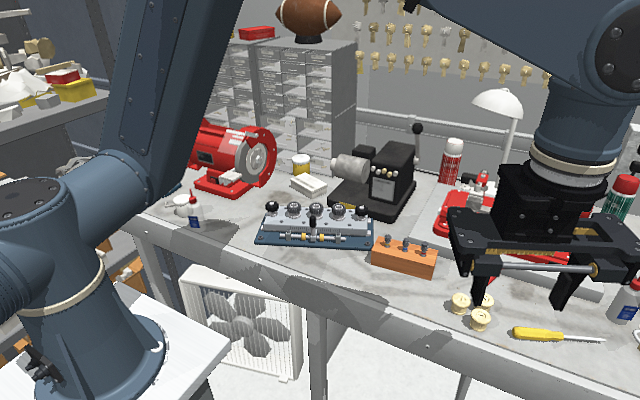

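View pics/top0.png

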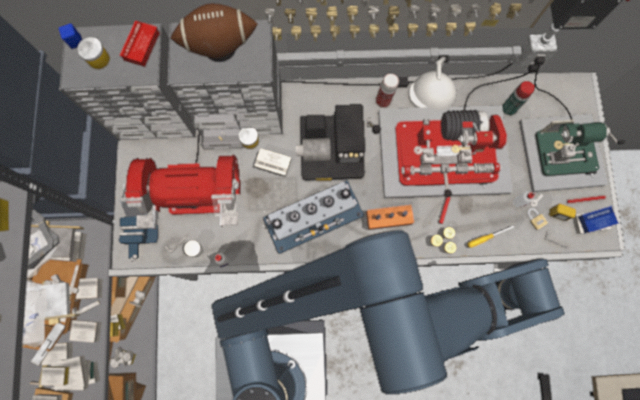

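```bash
python3 - <<'E'
import cv2,numpy as np
a=cv2.imread("pics/scene0.png")[198:273,250:445];b=cv2.imread("pics/top0.png")[180:252,260:416]
cv2.imwrite("pics/c1.png",np.vstack([cv2.resize(a,(780,300),interpolation=cv2.INTER_CUBIC),cv2.resize(b,(780,300),interpolation=cv2.INTER_CUBIC)]))
print(780/156,300/72)
E
```

```text
5.0 4.166666666666667
```

View pics/c1.png

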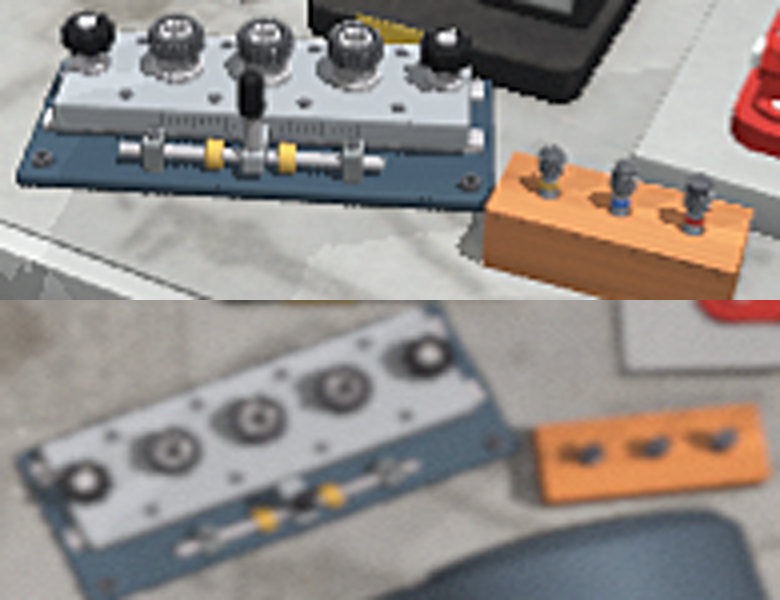

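```bash
cat > h.py <<'E'
from rig import readout, capture, camera_model, bot, spot_in, regions_of
import numpy as np, cv2
from scipy.optimize import least_squares
from scipy.spatial.transform import Rotation as R
np.set_printoptions(precision=4,suppress=True)
def proj(m,P):
    T=np.linalg.inv(m["pose"]); p=T[:3,:3]@np.asarray(P)+T[:3,3]
    s=np.array([p[0],-p[1]])/-p[2]; s=s*(1+m["k1"]*(s@s)); K=m["camera_matrix"]
    return K[:2,:2]@s+K[:2,2]
def tri(obs,p0=(.5,-.2,.05)):
    r=least_squares(lambda P:np.concatenate([proj(m,P)-uv for m,uv in obs]),p0); return r.x,np.abs(r.fun).max()
def onplane(m,uv,z,p0=(.5,-.2)):
    return least_squares(lambda q:proj(m,[q[0],q[1],z])-uv,p0).x
def delta(target,yaw,s=None,back=0.0):
    """moves in tool axes (cm) and turn (deg) to put the TCP (target minus back along z) with tool x at yaw (deg), tool down"""
    s=s or readout.read_state(); Rm=s["tcp_rot"]; d=Rm.T@(np.asarray(target)-s["position"])*100
    c,n=np.cos(np.radians(yaw)),np.sin(np.radians(yaw)); G=np.array([[c,n,0],[n,-c,0],[0,0,-1.]])
    rv=np.degrees(R.from_matrix(Rm.T@G).as_rotvec())
    print("shift cm",d.round(2),"turn",rv.round(2),"j6",s["joint_positions"][5].round(1),"F",s["force"].round(1),"M",s["moment"].round(2),"pos",s["position"].round(4),"open",round(s["opening"],3),"t",s["time_s"])
def yaw(s=None):
    s=s or readout.read_state(); return np.degrees(np.arctan2(s["tcp_rot"][1,0],s["tcp_rot"][0,0]))
E
python3 - <<'E'
from h import *
ms,mt=camera_model("scene"),camera_model("top")
O=dict(kL=((271.75,206.25),(277.4,223.2)),c1=((294.25,204.5),(294.4,216)),c2=((316,205.5),(311.8,208.3)),c3=((338.75,207),(328.6,200.9)),kR=((361.5,210),(346,193)),h=((312.75,221),(320,226.8)),cY=((387.25,237.5),(378,216.5)),cB=((406,241.2),(391.4,215)),cR=((424.5,245.5),(404.4,212.9)))
P={}
for k,(a,b) in O.items():
    x,e=tri([(ms,np.array(a)),(mt,np.array(b))]);P[k]=x;print(k,x,round(e,2))
v=P["kL"]-P["kR"];print(np.linalg.norm(v),np.degrees(np.arctan2(-v[0],v[1])))
print(yaw(),camera_model("wrist"))
E
```

```text
kL [ 0.4709 -0.0378  0.0657] 0.01
c1 [ 0.4904 -0.0909  0.0749] 0.62
c2 [ 0.5109 -0.1421  0.0754] 0.28
c3 [ 0.5322 -0.1934  0.0737] 0.46
kR [ 0.555  -0.2453  0.0672] 0.0
h [ 0.4552 -0.1643  0.0715] 0.25
cY [ 0.4803 -0.3377  0.0676] 0.24
cB [ 0.4833 -0.3783  0.0699] 0.51
cR [ 0.4883 -0.4175  0.069 ] 0.45
0.2239613860095263 22.07050899570885
22.447374949162267 {'camera_matrix': array([[353.2855,   0.    , 321.0814],
       [  0.    , 353.2855, 202.1377],
       [  0.    ,   0.    ,   1.    ]]), 'k1': 0.008219864926200004, 'pose': array([[ 0.3811,  0.8873,  0.2595,  0.3099],
       [-0.9245,  0.3658,  0.1071, -0.5476],
       [ 0.0001, -0.2808,  0.9598,  0.3852],
       [ 0.    ,  0.    ,  0.    ,  1.    ]])}
```

Call:
send_rows(moves=[[[0,0,0,3.6,-3.0,0.2,1],[0,0,0,3.6,-3.0,0.2,1],[0,0,0,3.6,-3.0,0.2,1],[0,0,0,3.6,-3.0,0.2,1],[0,0,0,3.6,-3.0,0.2,1]]])

```text
time_s: 1.5
position: [0.3484, -0.3687, 0.2127]
tcp_rot: [[0.924, 0.381, 0.001], [0.381, -0.924, -0.0], [0.0, 0.001, -1.0]]
force: [-0.1, -0.1, 0.6]
opening: 1.001
```

Call:
send_rows(moves=[[[0,0,0,3.6,-3.0,0.2,1],[0,0,0,3.6,-3.0,0.2,1],[0,0,0,3.6,-3.0,0.2,1],[0,0,0,3.6,-3.0,0.2,1],[0,0,0,3.6,-3.0,0.2,0]]])

```text
time_s: 2.0
position: [0.4577, -0.1613, 0.2028]
tcp_rot: [[0.924, 0.382, 0.001], [0.382, -0.924, -0.001], [0.001, 0.001, -1.0]]
force: [0.2, -0.5, 0.5]
opening: 0.966
```

Call:
send_rows(moves=[[[0,0,0,0,0,0,0],[0,0,0,0,0,0,0],[0,0,0,0,0,0,0],[0,0,0,0,0,0,0],[0,0,0,0,0,0,0]]])

```text
time_s: 2.5
position: [0.4565, -0.1642, 0.2026]
tcp_rot: [[0.925, 0.38, 0.0], [0.38, -0.925, -0.0], [0.0, 0.0, -1.0]]
force: [-0.5, -0.0, 0.0]
opening: 0.557
```

```bash
python3 - <<'E'
from h import *
m=camera_model("wrist");im=capture("wrist");cv2.imwrite("pics/w1.png",im)
np.save("m1.npy",m,allow_pickle=True)
delta([.4552,-.1643,.0525],22.07)
for n,p in dict(kL=[.4709,-.0378,.0657],c1=[ 0.4904,-0.0909,0.0749],c2=[ 0.5109,-0.1421,0.0754],c3=[ 0.5322,-0.1934,0.0737],kR=[0.555,-0.2453,0.0672],h=[.4552,-.1643,.0715]).items(): print(n,proj(m,p))
E
```

```text
shift cm [-0.13 -0.03 15.01] turn [ 0.01 -0.    0.25] j6 34.7 F [ 0.2 -0.8 -0.4] M [-0.04 -0.04 -0.01] pos [ 0.4565 -0.1641  0.2026] open 0.534 t 2.55
kL [186.5631 118.9144]
c1 [253.236  122.2676]
c2 [321.9634 122.8737]
c3 [390.8812 122.3568]
kR [458.5058 119.9821]
h [321.2546 193.8894]
```

View pics/w1.png

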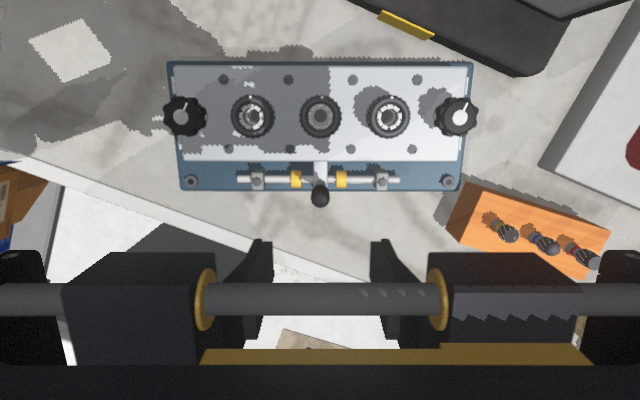

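```bash
python3 - <<'E'
from h import *
ms,mt,mw=camera_model("scene"),camera_model("top"),np.load("m1.npy",allow_pickle=True).item()
O=dict(kL=((271.75,206.25),(277.4,223.2),(185,116)),c1=((294.25,204.5),(294.4,216),(252,117)),c2=((316,205.5),(311.8,208.3),(320,116.5)),c3=((338.75,207),(328.6,200.9),(388,117)),kR=((361.5,210),(346,193),(456.5,117)),h=((312.75,221),(320,226.8),(320,195)))
for k,(a,b,c) in O.items():
    x,e=tri([(ms,np.array(a)),(mt,np.array(b)),(mw,np.array(c))]);
    x2,e2=tri([(ms,np.array(a)),(mw,np.array(c))]); print(k,x,round(e,2),x2,round(e2,2))
for z in (.07,.08,.085): print(z,onplane(mw,np.array([320,196.]),z))
E
```

```text
kL [ 0.4724 -0.0358  0.0645] 0.67 [ 0.4725 -0.0356  0.0644] 0.29
c1 [ 0.4935 -0.0884  0.0721] 1.27 [ 0.4938 -0.0885  0.0729] 0.68
c2 [ 0.5146 -0.1391  0.0716] 1.14 [ 0.5148 -0.1389  0.0722] 0.59
c3 [ 0.5352 -0.1905  0.0699] 0.99 [ 0.5353 -0.1903  0.0705] 1.03
kR [ 0.5567 -0.2438  0.0647] 0.59 [ 0.5567 -0.2435  0.0651] 0.44
h [ 0.4542 -0.1638  0.0722] 0.66 [ 0.4541 -0.1638  0.0722] 0.66
0.07 [ 0.4527 -0.1642]
0.08 [ 0.4552 -0.1632]
0.085 [ 0.4565 -0.1626]
```

Call:
send_rows(moves=[[[0,0,0,-0.15,-0.1,3,0],[0,0,0,0,0,4,0],[0,0,0,0,0,4,0],[0,0,0,0,0,2.5,0],[0,0,0,0,0,1.4,0]]])

```text
time_s: 3.05
position: [0.4538, -0.1627, 0.0514]
tcp_rot: [[0.925, 0.38, -0.003], [0.38, -0.925, 0.002], [-0.002, -0.003, -1.0]]
force: [0.0, 1.0, 0.4]
opening: 0.501
```

Call:
send_rows(moves=[[[0,0,0,0,0,0,-1],[0,0,0,0,0,0,-1],[0,0,0,0,0,0,-1],[0,0,0,0,0,0,-1],[0,0,0,0,0,0,-1]]])

```text
time_s: 3.55
position: [0.4558, -0.1633, 0.0545]
tcp_rot: [[0.924, 0.382, 0.002], [0.382, -0.924, -0.002], [0.001, 0.003, -1.0]]
force: [-0.6, -0.7, 2.8]
opening: 0.17
```

```bash
python3 - <<'E'
from h import *
delta([.4545,-.1635,.053],22.07)
E
```

```text
shift cm [-0.13 -0.03  0.15] turn [ 0.14 -0.08  0.4 ] j6 34.6 F [-0.6 -0.7  2.8] M [-0.21  0.12 -0.04] pos [ 0.4558 -0.1633  0.0545] open 0.17 t 3.55
```

Call:
send_rows(moves=[[[0,0,0,0,-0.2,0,-1],[0,0,0,0,-0.2,0,-1],[0,0,0,0,-0.2,0,-1],[0,0,0,0,-0.2,0,-1],[0,0,0,0,0,0,-1]]])

```text
time_s: 4.05
position: [0.4533, -0.1569, 0.0545]
tcp_rot: [[0.924, 0.383, 0.003], [0.383, -0.924, -0.004], [0.002, 0.005, -1.0]]
force: [-1.7, -4.6, 3.3]
opening: 0.172
```

Call:
send_rows(moves=[[[0,0,0,0,-0.1,0,-1],[0,0,0,0,-0.1,0,-1],[0,0,0,0,0,0,-1],[0,0,0,0,0,0,-1],[0,0,0,0,0,0,-1]]])

```text
time_s: 4.55
position: [0.4526, -0.1552, 0.0545]
tcp_rot: [[0.924, 0.383, 0.003], [0.383, -0.924, -0.004], [0.002, 0.005, -1.0]]
force: [-1.8, -5.1, 3.0]
opening: 0.175
```

Call:
send_rows(moves=[[[0,0,0,0,-0.1,0,-1],[0,0,0,0,-0.1,0,-1],[0,0,0,0,0,0,-1],[0,0,0,0,0,0,-1],[0,0,0,0,0,0,-1]]])

```text
time_s: 5.05
position: [0.4519, -0.1534, 0.0545]
tcp_rot: [[0.924, 0.383, 0.003], [0.383, -0.924, -0.004], [0.002, 0.005, -1.0]]
force: [-1.1, -4.7, 2.2]
opening: 0.172
```

Call:
send_rows(moves=[[[0,0,0,0,-0.1,0,-1],[0,0,0,0,-0.1,0,-1],[0,0,0,0,0,0,-1],[0,0,0,0,0,0,-1],[0,0,0,0,0,0,-1]]])

```text
time_s: 5.55
position: [0.4515, -0.1525, 0.0546]
tcp_rot: [[0.924, 0.383, 0.004], [0.383, -0.924, -0.005], [0.002, 0.006, -1.0]]
force: [-1.7, -8.0, 1.1]
opening: 0.171
```

Call:
send_rows(moves=[[[0,0,0,0,-0.1,0,-1],[0,0,0,0,-0.1,0,-1],[0,0,0,0,0,0,-1],[0,0,0,0,0,0,-1],[0,0,0,0,0,0,-1]]])

```text
time_s: 6.05
position: [0.4516, -0.1524, 0.0546]
tcp_rot: [[0.923, 0.384, 0.006], [0.384, -0.923, -0.008], [0.002, 0.01, -1.0]]
force: [-4.1, -14.4, -0.8]
opening: 0.177
```

Call:
send_rows(moves=[[[0,0,0,0,0.4,0,-1],[0,0,0,0,0.5,0,-1],[0,0,0,0,0.5,0,-1],[0,0,0,0,0.5,0,-1],[0,0,0,0,0.2,0,-1]]])

```text
time_s: 6.55
position: [0.4567, -0.1655, 0.0545]
tcp_rot: [[0.925, 0.381, -0.0], [0.381, -0.925, 0.002], [0.0, -0.002, -1.0]]
force: [1.2, 6.1, 8.4]
opening: 0.173
```

Call:
send_rows(moves=[[[0,0,0,0,0.1,0,-1],[0,0,0,0,0.1,0,-1],[0,0,0,0,0,0,-1],[0,0,0,0,0,0,-1],[0,0,0,0,0,0,-1]]])

```text
time_s: 7.05
position: [0.4574, -0.1672, 0.0545]
tcp_rot: [[0.925, 0.381, -0.0], [0.381, -0.925, 0.002], [0.0, -0.002, -1.0]]
force: [-0.5, 5.6, 7.7]
opening: 0.172
```

Call:
send_rows(moves=[[[0,0,0,0,0.1,0,-1],[0,0,0,0,0.1,0,-1],[0,0,0,0,0,0,-1],[0,0,0,0,0,0,-1],[0,0,0,0,0,0,-1]]])

```text
time_s: 7.55
position: [0.4581, -0.169, 0.0545]
tcp_rot: [[0.925, 0.381, -0.0], [0.381, -0.925, 0.002], [0.0, -0.002, -1.0]]
force: [0.0, 4.8, 8.2]
opening: 0.175
```

Call:
send_rows(moves=[[[0,0,0,0,0.1,0,-1],[0,0,0,0,0.1,0,-1],[0,0,0,0,0.1,0,-1],[0,0,0,0,0,0,-1],[0,0,0,0,0,0,-1]]])

```text
time_s: 8.05
position: [0.459, -0.1711, 0.0545]
tcp_rot: [[0.925, 0.381, -0.001], [0.381, -0.925, 0.003], [0.0, -0.004, -1.0]]
force: [0.7, 6.5, 7.9]
opening: 0.17
```

Call:
send_rows(moves=[[[0,0,0,0,0.1,0,-1],[0,0,0,0,0.1,0,-1],[0,0,0,0,0.1,0,-1],[0,0,0,0,0,0,-1],[0,0,0,0,0,0,-1]]])

```text
time_s: 8.55
position: [0.4589, -0.1712, 0.0545]
tcp_rot: [[0.925, 0.38, -0.004], [0.38, -0.925, 0.008], [-0.0, -0.009, -1.0]]
force: [1.4, 15.2, 11.9]
opening: 0.178
```

```bash
python3 - <<'E'
from h import *
s=readout.read_state();p=s["position"][:2];print(p,s["force"])
l=np.array([.4516,-.1524]);print(np.linalg.norm(p-l),(p+l)/2); delta([*((p+l)/2),.0545],22.3)
d=l-p;print(np.degrees(np.arctan2(-d[0],d[1])))
E
```

```text
[ 0.4589 -0.1712] [ 1.409  15.1563 11.8532]
0.020135925232556508 [ 0.4552 -0.1618]
shift cm [ 0.02 -1.01  0.  ] turn [-0.5   0.03  0.01] j6 33.6 F [ 1.4 15.2 11.9] M [ 2.28 -0.34 -0.08] pos [ 0.4589 -0.1712  0.0545] open 0.178 t 8.55
21.232233259008044
```

Call:
send_rows(moves=[[[0,0,0,0,-0.4,0,-1],[0,0,0,0,-0.4,0,-1],[0,0,0,0,-0.4,0,-1],[0,0,0,0,-0.1,0,-1],[0,0,0,0,0,0,-1]]])

```text
time_s: 9.05
position: [0.4569, -0.1659, 0.0545]
tcp_rot: [[0.924, 0.383, 0.003], [0.383, -0.924, -0.003], [0.001, 0.004, -1.0]]
force: [-0.8, -4.6, 4.6]
opening: 0.172
```

Call:
send_rows(moves=[[[0,0,0,0,0,0,-1],[0,0,0,0,0,0,-1],[0,0,0,0,0,0,-1],[0,0,0,0,0,0,-1],[0,0,0,0,0,0,-1]]])

```text
time_s: 9.55
position: [0.4569, -0.1659, 0.0545]
tcp_rot: [[0.924, 0.382, 0.003], [0.382, -0.924, -0.003], [0.001, 0.004, -1.0]]
force: [-1.2, -5.0, 6.1]
opening: 0.173
```

Call:
send_rows(moves=[[[0,0,0,0,-0.2,0,-1],[0,0,0,0,-0.2,0,-1],[0,0,0,0,-0.05,0,-1],[0,0,0,0,0,0,-1],[0,0,0,0,0,0,-1]]])

```text
time_s: 10.05
position: [0.4554, -0.1619, 0.0546]
tcp_rot: [[0.924, 0.382, 0.003], [0.382, -0.924, -0.003], [0.002, 0.004, -1.0]]
force: [-0.7, -5.8, 6.2]
opening: 0.176
```

Call:
send_rows(moves=[[[0,0,0,0,0.05,0,0],[0,0,0,0,0,0,0],[0,0,0,0,0,0,0],[0,0,0,0,0,0,0],[0,0,0,0,0,0,0]]])

```text
time_s: 10.55
position: [0.4541, -0.1603, 0.0534]
tcp_rot: [[0.924, 0.382, -0.001], [0.382, -0.924, 0.001], [-0.0, -0.001, -1.0]]
force: [0.4, 0.1, 0.3]
opening: 0.483
```

Call:
send_rows(moves=[[[0,0,0,0,0,-3,0],[0,0,0,0,0,-4,0],[0,0,0,0,0,-4,0],[0,0,0,0,0,-4,0],[0,0,0,0,0,0,0]]])

```text
time_s: 11.05
position: [0.4574, -0.1623, 0.2084]
tcp_rot: [[0.924, 0.382, 0.01], [0.382, -0.924, -0.006], [0.007, 0.009, -1.0]]
force: [0.4, -0.2, 0.3]
opening: 0.504
```

```bash
python3 - <<'E'
from h import *
m=camera_model("wrist");im=capture("wrist");cv2.imwrite("pics/w2.png",im)
np.save("m2.npy",m,allow_pickle=True)
delta([.4552,-.1618,.0525],22.07)
E
```

```text
shift cm [-0.13 -0.07 15.35] turn [ 0.3  -0.22  0.39] j6 34.8 F [-0.5  0.8  0.2] M [-0.01  0.01  0.  ] pos [ 0.4558 -0.1614  0.206 ] open 0.499 t 11.1
```

View pics/w2.png

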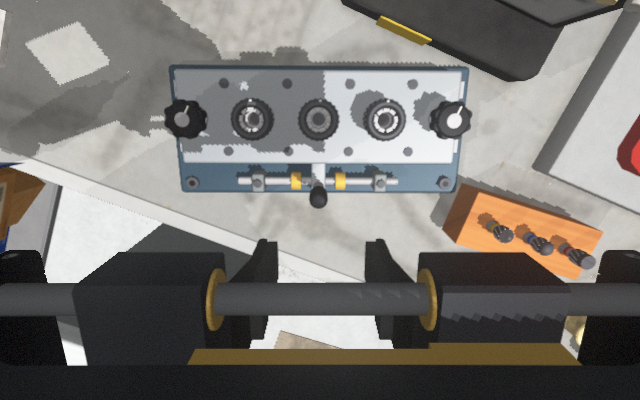

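Call:
send_rows(moves=[[[0,0,0,2.13,-3.73,0.5,0],[0,0,0,2.13,-3.73,0.5,0],[0,0,0,2.13,-3.73,0.5,0],[0,0,-8.2,0,0,0,0],[0,0,-8.2,0,0,0,0]]])

```text
time_s: 11.6
position: [0.469, -0.0307, 0.1865]
tcp_rot: [[0.773, 0.634, -0.005], [0.634, -0.773, 0.002], [-0.003, -0.004, -1.0]]
force: [0.6, 0.6, -0.6]
opening: 0.504
```

Call:
send_rows(moves=[[[0,0,-8.2,0,0,0,0],[0,0,-8.2,0,0,0,0],[0,0,-8.2,0,0,0,0],[0,0,-8.2,0,0,0,0],[0,0,-8.2,0,0,0,0]]])

```text
time_s: 12.1
position: [0.4692, -0.0323, 0.1867]
tcp_rot: [[0.17, 0.985, -0.004], [0.985, -0.17, 0.001], [0.001, -0.004, -1.0]]
force: [-0.1, 0.3, -0.5]
opening: 0.501
```

Call:
send_rows(moves=[[[0,0,-8.2,0,0,0,0],[0,0,-8.2,0,0,0,0],[0,0,-8.2,0,0,0,0],[0,0,-8.2,0,0,0,0],[0,0,0,0,0,0,0]]])

```text
time_s: 12.6
position: [0.4693, -0.0324, 0.1869]
tcp_rot: [[-0.385, 0.923, -0.004], [0.923, 0.385, 0.001], [0.003, -0.003, -1.0]]
force: [-0.4, 0.6, 1.0]
opening: 0.497
```

```bash
python3 - <<'E'
from h import *
m=camera_model("wrist");im=capture("wrist");cv2.imwrite("pics/w3.png",im)
np.save("m3.npy",m,allow_pickle=True)
delta([.4729,-.0336,.045],112)
print(proj(m,[.4729,-.0336,.064]))
m=np.load("m2.npy",allow_pickle=True).item()
# rigid fit with w2: handle y
for n,p in dict(kL=[183,118],kR=[452,119],c2=[318,118]).items(): print(n,onplane(m,np.array(p,float),.072))
E
```

```text
shift cm [-0.27  0.3  14.21] turn [-0.15 -0.13  0.48] j6 -40.1 F [ 0.8  0.3 -1. ] M [-0.03 -0.16  0.04] pos [ 0.4695 -0.0325  0.1871] open 0.503 t 12.65
[324.7496 198.5973]
kL [ 0.4726 -0.0341]
kR [ 0.5564 -0.2395]
c2 [ 0.515  -0.1366]
```

View pics/w3.png

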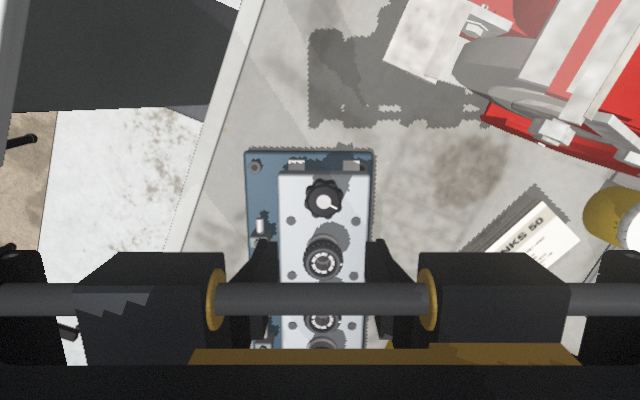

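```bash
python3 - <<'E'
from h import *
m=np.load("m3.npy",allow_pickle=True).item()
k=onplane(m,np.array([323.5,200.]),.072);print(k,onplane(m,np.array([322.5,256.]),.072)); delta([*k,.0455],112)
E
```

```text
[ 0.4715 -0.0331] [ 0.4899 -0.0794]
shift cm [-0.16  0.2  14.16] turn [-0.15 -0.13  0.48] j6 -40.1 F [ 0.8  0.3 -1. ] M [-0.03 -0.16  0.04] pos [ 0.4695 -0.0325  0.1871] open 0.503 t 12.65
```

Call:
send_rows(moves=[[[0,0,0.3,-0.2,0.25,3,0],[0,0,0,0,0,4,0],[0,0,0,0,0,4,0],[0,0,0,0,0,2,0],[0,0,0,0,0,1.05,0]]])

```text
time_s: 13.15
position: [0.4719, -0.0332, 0.0455]
tcp_rot: [[-0.378, 0.926, -0.005], [0.926, 0.378, 0.002], [0.003, -0.004, -1.0]]
force: [-0.2, 0.0, 0.9]
opening: 0.503
```

Call:
send_rows(moves=[[[0,0,0,0,0,0,0],[0,0,0,0,0,0,-1],[0,0,0,0,0,0,-1],[0,0,0,0,0,0,-1],[0,0,0,0,0,0,-1]]])

```text
time_s: 13.65
position: [0.4717, -0.0343, 0.0488]
tcp_rot: [[-0.382, 0.924, -0.003], [0.924, 0.382, -0.001], [0.0, -0.003, -1.0]]
force: [-4.8, -5.5, -2.9]
opening: 0.371
```

```bash
python3 - <<'E'
from h import *
delta([.472,-.0335,.0465],112)
E
```

```text
shift cm [0.06 0.06 0.23] turn [-0.2  -0.02  0.44] j6 -39.9 F [-4.8 -5.5 -2.9] M [-0.9   0.58  0.07] pos [ 0.4717 -0.0343  0.0488] open 0.371 t 13.65
```

Call:
send_rows(moves=[[[0,0,8.4,0,0,0,-1],[0,0,8.4,0,0,0,-1],[0,0,8.4,0,0,0,-1],[0,0,8.4,0,0,0,-1],[0,0,8.4,0,0,0,-1]]])

```text
time_s: 14.15
position: [0.4715, -0.0343, 0.0487]
tcp_rot: [[0.34, 0.94, -0.004], [0.94, -0.34, -0.001], [-0.002, -0.003, -1.0]]
force: [-5.6, -4.9, -2.5]
opening: 0.375
```

Call:
send_rows(moves=[[[0,0,8.4,0,0,0,-1],[0,0,8.4,0,0,0,-1],[0,0,8.4,0,0,0,-1],[0,0,8.4,0,0,0,-1],[0,0,8.4,0,0,0,-1]]])

```text
time_s: 14.65
position: [0.4712, -0.0341, 0.0488]
tcp_rot: [[0.882, 0.471, -0.004], [0.471, -0.882, -0.001], [-0.004, -0.002, -1.0]]
force: [-4.9, -4.7, -1.1]
opening: 0.366
```

Call:
send_rows(moves=[[[0,0,8.4,0,0,0,-1],[0,0,8.4,0,0,0,-1],[0,0,8,0,0,0,-1],[0,0,5,0,0,0,-1],[0,0,0,0,0,0,-1]]])

```text
time_s: 15.15
position: [0.4744, -0.0341, 0.049]
tcp_rot: [[1.0, -0.023, 0.002], [-0.023, -1.0, -0.001], [0.002, 0.001, -1.0]]
force: [0.0, -0.5, -2.0]
opening: 0.367
```

```bash
python3 - <<'E'
from h import *
delta([.472,-.0335,.0465],112);print(yaw())
E
```

```text
shift cm [-0.24 -0.05  0.25] turn [   0.17   -0.   -113.31] j6 73.8 F [ 0.  -0.5 -2. ] M [-0.07  0.02  0.44] pos [ 0.4744 -0.0341  0.049 ] open 0.367 t 15.15
-1.3142081749158547
```

Call:
send_rows(moves=[[[0,0,4,0,0,0,-1],[0,0,4,0,0,0,-1],[0,0,4,0,0,0,-1],[0,0,0,0,0,0,-1],[0,0,0,0,0,0,-1]]])

```text
time_s: 15.65
position: [0.4768, -0.0352, 0.0492]
tcp_rot: [[0.974, -0.228, 0.007], [-0.228, -0.974, -0.003], [0.007, 0.001, -1.0]]
force: [2.9, -4.5, -1.5]
opening: 0.368
```

```bash
python3 - <<'E'
from h import *
delta([.472,-.0335,.0465],112);print(yaw())
E
```

```text
shift cm [-0.51 -0.06  0.27] turn [   0.5    -0.15 -125.2 ] j6 85.7 F [ 2.9 -4.5 -1.5] M [-0.63 -0.46  0.56] pos [ 0.4768 -0.0352  0.0492] open 0.368 t 15.65
-13.198377768999483
```

Call:
send_rows(moves=[[[0,0,0,0,0,0,0],[0,0,0,0,0,0,0],[0,0,0,0,0,0,0],[0,0,0,0,0,0,0],[0,0,0,0,0,-2,0]]])

```text
time_s: 16.15
position: [0.4716, -0.033, 0.0666]
tcp_rot: [[0.973, -0.233, -0.006], [-0.233, -0.973, 0.002], [-0.006, -0.001, -1.0]]
force: [-0.1, -0.1, 0.4]
opening: 0.496
```

Call:
send_rows(moves=[[[0,0,0,0,0,-4,0],[0,0,0,0,0,-4,0],[0,0,0,0,0,-4,0],[0,0,0,0,0,0,0],[0,0,0,0,0,0,0]]])

```text
time_s: 16.65
position: [0.4737, -0.0336, 0.1887]
tcp_rot: [[0.973, -0.233, 0.001], [-0.233, -0.973, -0.0], [0.001, -0.0, -1.0]]
force: [0.8, 0.1, -0.5]
opening: 0.504
```

```bash
python3 - <<'E'
from h import *
m=camera_model("wrist");im=capture("wrist");np.save("m4.npy",m,allow_pickle=True)
a=cv2.imread("pics/w3.png")[160:260,270:380]
cv2.imwrite("pics/w4.png",np.vstack([cv2.resize(im[90:290,180:460],None,fx=2,fy=2),cv2.copyMakeBorder(cv2.resize(a,None,fx=2,fy=2),0,0,0,340,0)])[:600])
delta([.472,-.0335,.0465],112);print(yaw(),proj(m,[.472,-.0335,.072]))
E
```

```text
shift cm [-0.05  0.04 14.11] turn [  -0.1     0.03 -125.44] j6 85.9 F [0.  0.7 0.1] M [ 0.07  0.04 -0.08] pos [ 0.4728 -0.0333  0.1876] open 0.498 t 16.7
-13.442875544534981 [322.2734 198.6981]
```

View pics/w4.png

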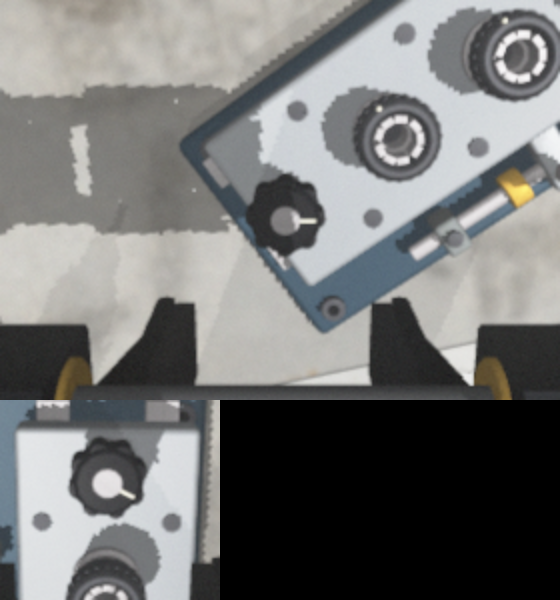

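Call:
send_rows(moves=[[[0,0,0,-0.05,0.05,3,0],[0,0,0,0,0,4,0],[0,0,0,0,0,4,0],[0,0,0,0,0,2,0],[0,0,0,0,0,1.3,0]]])

```text
time_s: 17.2
position: [0.4699, -0.0331, 0.0413]
tcp_rot: [[0.972, -0.233, -0.008], [-0.233, -0.973, 0.003], [-0.009, -0.001, -1.0]]
force: [0.7, 0.4, 0.2]
opening: 0.502
```

Call:
send_rows(moves=[[[0,0,0,0,0,0,0],[0,0,0,0,0,0,-1],[0,0,0,0,0,0,-1],[0,0,0,0,0,0,-1],[0,0,0,0,0,0,-1]]])

```text
time_s: 17.7
position: [0.4726, -0.0342, 0.0449]
tcp_rot: [[0.973, -0.232, -0.001], [-0.232, -0.973, -0.0], [-0.001, 0.0, -1.0]]
force: [-1.2, -3.1, -6.8]
opening: 0.372
```

Call:
send_rows(moves=[[[0,0,5,0,0,0,-1],[0,0,5,0,0,0,-1],[0,0,0,0,0,0,-1],[0,0,0,0,0,0,-1],[0,0,0,0,0,0,-1]]])

```text
time_s: 18.2
position: [0.4743, -0.0351, 0.0451]
tcp_rot: [[0.919, -0.394, 0.002], [-0.394, -0.919, -0.002], [0.003, 0.001, -1.0]]
force: [1.6, -4.2, -8.1]
opening: 0.365
```

```bash
python3 - <<'E'
from h import *
delta([.472,-.0338,.0455],112);print(yaw())
E
```

```text
shift cm [-0.26 -0.03 -0.04] turn [   0.22   -0.03 -135.21] j6 95.6 F [ 1.6 -4.2 -8.1] M [-0.72 -0.25  0.51] pos [ 0.4743 -0.0351  0.0451] open 0.365 t 18.2
-23.211726427117743
```

Call:
send_rows(moves=[[[0,0,7,0,0,0,-1],[0,0,7,0,0,0,-1],[0,0,6,0,0,0,-1],[0,0,0,0,0,0,-1],[0,0,0,0,0,0,-1]]])

```text
time_s: 18.7
position: [0.4748, -0.0367, 0.0457]
tcp_rot: [[0.729, -0.685, 0.004], [-0.685, -0.729, -0.004], [0.005, 0.0, -1.0]]
force: [-0.7, -11.9, -2.9]
opening: 0.365
```

```bash
python3 - <<'E'
from h import *
delta([.472,-.0338,.0455],112);print(yaw())
E
```

```text
shift cm [-0.4  -0.02  0.02] turn [   0.42   -0.05 -155.23] j6 115.7 F [ -0.7 -11.9  -2.9] M [-2.04  0.26  0.18] pos [ 0.4748 -0.0367  0.0457] open 0.365 t 18.7
-43.22669260386
```

Call:
send_rows(moves=[[[0,0,0,0,0,0,0],[0,0,0,0,0,0,0],[0,0,0,0,0,0,0],[0,0,0,0,0,0,0],[0,0,0,0,0,-2,0]]])

```text
time_s: 19.2
position: [0.4715, -0.0333, 0.0638]
tcp_rot: [[0.726, -0.688, -0.005], [-0.688, -0.726, 0.002], [-0.005, 0.002, -1.0]]
force: [-0.1, -0.1, 0.0]
opening: 0.5
```

Call:
send_rows(moves=[[[0,0,0,0,0,-4,0],[0,0,0,0,0,-4,0],[0,0,0,0,0,-4,0],[0,0,0,0,0,0,0],[0,0,0,0,0,0,0]]])

```text
time_s: 19.7
position: [0.4733, -0.0338, 0.1859]
tcp_rot: [[0.726, -0.687, 0.002], [-0.687, -0.726, -0.0], [0.002, -0.001, -1.0]]
force: [-0.7, -0.6, -0.6]
opening: 0.499
```

```bash
python3 - <<'E'
from h import *
m=camera_model("wrist");im=capture("wrist");np.save("m5.npy",m,allow_pickle=True);cv2.imwrite("pics/w5raw.png",im)
delta([.472,-.0335,.0465],112);print(yaw())
p=proj(m,[.472,-.0338,.072]);print(p);
x,y=p.astype(int);a=cv2.resize(im[y-30:y+30,x-30:x+30],(390,390),interpolation=cv2.INTER_CUBIC)
b0=cv2.imread("pics/w3.png")[170:230,294:354]; b=cv2.resize(b0,(390,390),interpolation=cv2.INTER_CUBIC)
cv2.imwrite("pics/w5.png",np.hstack([a,b]))
E
```

```text
shift cm [-0.02  0.01 13.82] turn [  -0.07    0.04 -155.43] j6 115.8 F [-0.8 -0.2 -0.2] M [0.01 0.01 0.03] pos [ 0.4724 -0.0336  0.1847] open 0.499 t 19.75
-43.42971090990178
[322.9393 198.5676]
```

View pics/w5.png

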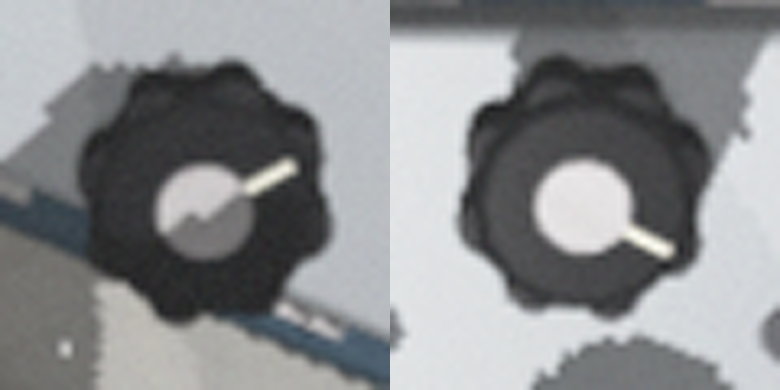

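Call:
send_rows(moves=[[[0,0,0,4.07,1.86,0,0],[0,0,0,4.07,1.86,0,0],[0,0,0,4.07,1.86,0,0],[0,0,0,4.07,1.86,0,0],[0,0,0,4.07,1.86,0,0]]])

```text
time_s: 20.25
position: [0.556, -0.2423, 0.1822]
tcp_rot: [[0.726, -0.688, -0.004], [-0.688, -0.726, 0.003], [-0.005, 0.001, -1.0]]
force: [0.5, 0.4, 0.6]
opening: 0.498
```

Call:
send_rows(moves=[[[0,0,-8.5,0,0,0,0],[0,0,-8.5,0,0,0,0],[0,0,-8.5,0,0,0,0],[0,0,-8.5,0,0,0,0],[0,0,-8.5,0,0,0,0]]])

```text
time_s: 20.75
position: [0.5555, -0.2406, 0.1821]
tcp_rot: [[1.0, -0.011, -0.005], [-0.011, -1.0, 0.003], [-0.005, -0.003, -1.0]]
force: [0.5, 0.5, 0.1]
opening: 0.5
```

Call:
send_rows(moves=[[[0,0,-8.5,0,0,0,0],[0,0,-8.5,0,0,0,0],[0,0,-8.5,0,0,0,0],[0,0,-8.5,0,0,0,0],[0,0,-8.5,0,0,0,0]]])

```text
time_s: 21.25
position: [0.5555, -0.2405, 0.1821]
tcp_rot: [[0.744, 0.668, -0.005], [0.668, -0.744, 0.003], [-0.001, -0.006, -1.0]]
force: [0.8, -0.3, 0.0]
opening: 0.501
```

Call:
send_rows(moves=[[[0,0,-8.5,0,0,0,0],[0,0,-8.5,0,0,0,0],[0,0,-8,0,0,0,0],[0,0,0,0,0,0,0],[0,0,0,0,0,0,0]]])

```text
time_s: 21.75
position: [0.5561, -0.2409, 0.1832]
tcp_rot: [[0.401, 0.916, -0.003], [0.916, -0.401, 0.002], [0.001, -0.004, -1.0]]
force: [-0.2, 0.1, 0.7]
opening: 0.498
```

```bash
python3 - <<'E'
from h import *
m=camera_model("wrist");im=capture("wrist");np.save("m6.npy",m,allow_pickle=True);cv2.imwrite("pics/w6raw.png",im)
delta([.5563,-.2413,.0455],67);print(yaw())
p=proj(m,[.5563,-.2413,.072]);print(p)
print([ (d["p"],proj(m,d["location"]),d["location"]) for d in spot_in("wrist","clamp_right")])
g=cv2.cvtColor(im,cv2.COLOR_BGR2GRAY)
x,y=p.astype(int);print(x,y)
cv2.imwrite("pics/w6.png",cv2.resize(im[y-50:y+50,x-60:x+60],(720,600),interpolation=cv2.INTER_CUBIC))
E
```

```text
shift cm [-0.02  0.05 13.81] turn [-0.15 -0.03 -0.59] j6 -10.4 F [ 1.1  0.3 -0.1] M [-0.01 -0.03 -0.01] pos [ 0.5563 -0.2411  0.1836] open 0.497 t 21.8
66.40805074044026
[322.3586 199.5526]
[(0.58, array([229.8083, 103.1283]), [0.5157, -0.1423, 0.0411])]
322 199
```

View pics/w6.png

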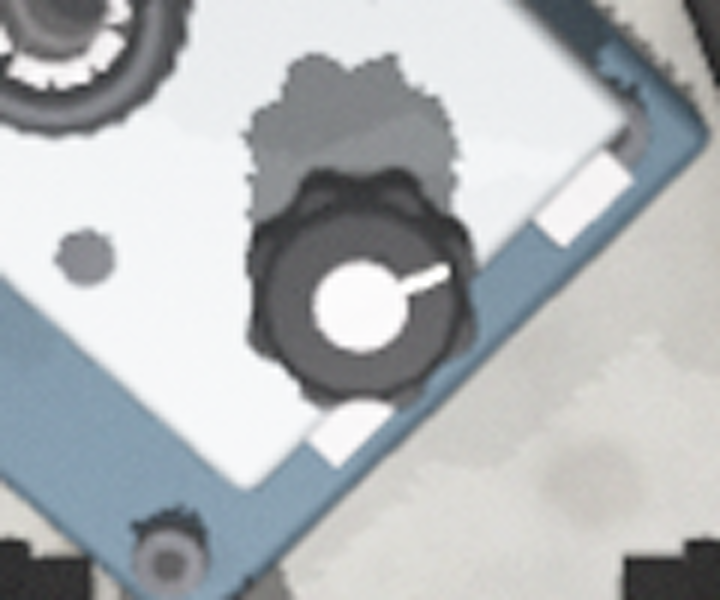

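Call:
send_rows(moves=[[[0,0,0,0,0.05,3,0],[0,0,0,0,0,4,0],[0,0,0,0,0,4,0],[0,0,0,0,0,2,0],[0,0,0,0,0,0.8,0]]])

```text
time_s: 22.35
position: [0.5557, -0.2407, 0.0442]
tcp_rot: [[0.399, 0.917, -0.004], [0.917, -0.399, 0.003], [0.001, -0.005, -1.0]]
force: [-0.1, 0.2, -0.1]
opening: 0.505
```

Call:
send_rows(moves=[[[0,0,0,0,0,0,0],[0,0,0,0,0,0,-1],[0,0,0,0,0,0,-1],[0,0,0,0,0,0,-1],[0,0,0,0,0,0,-1]]])

```text
time_s: 22.85
position: [0.5561, -0.2414, 0.048]
tcp_rot: [[0.398, 0.918, -0.002], [0.918, -0.398, 0.001], [-0.0, -0.002, -1.0]]
force: [-5.4, 1.2, 2.7]
opening: 0.367
```

Call:
send_rows(moves=[[[0,0,8.4,0,0,0,-1],[0,0,8.4,0,0,0,-1],[0,0,8.4,0,0,0,-1],[0,0,8.4,0,0,0,-1],[0,0,8.4,0,0,0,-1]]])

```text
time_s: 23.35
position: [0.5561, -0.2413, 0.048]
tcp_rot: [[0.912, 0.411, -0.002], [0.411, -0.912, 0.001], [-0.002, -0.001, -1.0]]
force: [-6.7, -0.1, 2.1]
opening: 0.368
```

Call:
send_rows(moves=[[[0,0,8.4,0,0,0,-1],[0,0,8.4,0,0,0,-1],[0,0,8.4,0,0,0,-1],[0,0,8.4,0,0,0,-1],[0,0,8.4,0,0,0,-1]]])

```text
time_s: 23.85
position: [0.5561, -0.2414, 0.048]
tcp_rot: [[0.952, -0.305, -0.002], [-0.305, -0.952, 0.001], [-0.002, 0.0, -1.0]]
force: [-5.6, 1.0, 2.9]
opening: 0.37
```

Call:
send_rows(moves=[[[0,0,8,0,0,0,-1],[0,0,8,0,0,0,-1],[0,0,8,0,0,0,-1],[0,0,0,0,0,0,-1],[0,0,0,0,0,0,-1]]])

```text
time_s: 24.35
position: [0.5569, -0.242, 0.048]
tcp_rot: [[0.752, -0.659, -0.001], [-0.659, -0.752, -0.001], [-0.0, 0.001, -1.0]]
force: [-6.7, 0.3, 3.0]
opening: 0.371
```

```bash
python3 - <<'E'
from h import *
delta([.5563,-.2413,.0455],67);print(yaw())
E
```

```text
shift cm [-0.09 -0.02  0.25] turn [   0.03    0.05 -108.25] j6 97.3 F [-6.7  0.3  3. ] M [-0.02  0.92  0.13] pos [ 0.5569 -0.242   0.048 ] open 0.371 t 24.35
-41.25094426891476
```

Call:
send_rows(moves=[[[0,0,6,0,0,0,-1],[0,0,6,0,0,0,-1],[0,0,6,0,0,0,-1],[0,0,0,0,0,0,-1],[0,0,0,0,0,0,-1]]])

```text
time_s: 24.85
position: [0.5583, -0.2451, 0.0481]
tcp_rot: [[0.512, -0.859, 0.003], [-0.859, -0.512, -0.006], [0.007, 0.001, -1.0]]
force: [-5.1, -7.4, 0.3]
opening: 0.368
```

Call:
send_rows(moves=[[[0,0,0,0,0,0,0],[0,0,0,0,0,0,0],[0,0,0,0,0,0,0],[0,0,0,0,0,0,0],[0,0,0,0,0,-2,0]]])

```text
time_s: 25.35
position: [0.5567, -0.2406, 0.0653]
tcp_rot: [[0.509, -0.861, -0.002], [-0.861, -0.509, 0.003], [-0.004, 0.001, -1.0]]
force: [-0.1, 0.5, -1.1]
opening: 0.496
```

Call:
send_rows(moves=[[[0,0,0,0,0,-4,0],[0,0,0,0,0,-4,0],[0,0,0,0,0,-4,0],[0,0,0,0,0,0,0],[0,0,0,0,0,0,0]]])

```text
time_s: 25.85
position: [0.5588, -0.2418, 0.1886]
tcp_rot: [[0.509, -0.861, 0.004], [-0.861, -0.509, -0.002], [0.004, -0.003, -1.0]]
force: [0.4, 0.3, -0.2]
opening: 0.5
```

```bash
python3 - <<'E'
from h import *
m=camera_model("wrist");im=capture("wrist");np.save("m7.npy",m,allow_pickle=True);cv2.imwrite("pics/w7raw.png",im)
delta([.5563,-.2413,.0455],67);print(yaw())
p=proj(m,[.5563,-.2413,.072]);print(p)
x,y=p.astype(int)
a=cv2.resize(im[y-30:y+30,x-30:x+30],(300,300),interpolation=cv2.INTER_CUBIC)
cv2.imwrite("pics/w7.png",np.vstack([cv2.resize(im[:250],(720,281)),cv2.copyMakeBorder(a,0,0,0,420,0)]))
for n,P in dict(h=[.4552,-.1618,.084],Y=[.4803,-.3377,.078]).items(): print(n,proj(m,P))
E
```

```text
shift cm [-0.07  0.13 14.15] turn [  -0.     -0.06 -126.41] j6 115.4 F [-0.1 -0.  -0. ] M [0.17 0.01 0.01] pos [ 0.5576 -0.2412  0.187 ] open 0.499 t 25.9
-59.40505254678093
[324.2585 198.7498]
h [376.9274 333.5174]
Y [473.5433 145.2892]
```

View pics/w7.png

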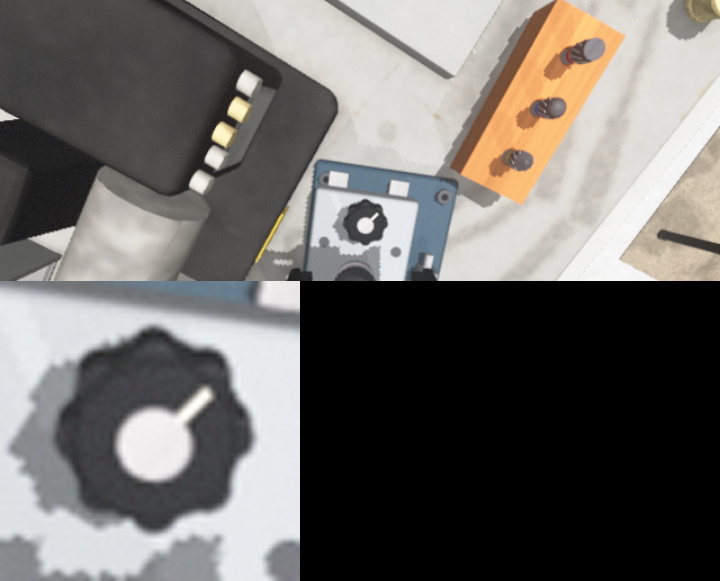

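Call:
send_rows(moves=[[[0,0,0,2.0,3.3,0,0],[0,0,0,2.0,3.3,0,0],[0,0,0,2.0,3.3,0,0],[0,0,0,2.0,3.3,0,0],[0,0,-8.5,0,0,0,0]]])

```text
time_s: 26.4
position: [0.4819, -0.3817, 0.1848]
tcp_rot: [[0.629, -0.777, -0.002], [-0.777, -0.629, 0.0], [-0.001, 0.001, -1.0]]
force: [-0.1, 0.0, 0.1]
opening: 0.496
```

Call:
send_rows(moves=[[[0,0,-8.5,0,0,0,0],[0,0,-8.5,0,0,0,0],[0,0,-8.5,0,0,0,0],[0,0,-8.5,0,0,0,0],[0,0,-8.5,0,0,0,0]]])

```text
time_s: 26.9
position: [0.4837, -0.3767, 0.1846]
tcp_rot: [[0.99, -0.141, -0.002], [-0.141, -0.99, 0.003], [-0.003, -0.003, -1.0]]
force: [0.1, 0.1, -0.3]
opening: 0.5
```

Call:
send_rows(moves=[[[0,0,-8.5,0,0,0,0],[0,0,-8.5,0,0,0,0],[0,0,-8.5,0,0,0,0],[0,0,-8.5,0,0,0,0],[0,0,-8.5,0,0,0,0]]])

```text
time_s: 27.4
position: [0.4838, -0.3766, 0.1846]
tcp_rot: [[0.825, 0.565, -0.002], [0.565, -0.825, 0.003], [-0.0, -0.004, -1.0]]
force: [-0.2, 0.0, -0.0]
opening: 0.499
```

Call:
send_rows(moves=[[[0,0,-8.5,0,0,0,0],[0,0,-8.5,0,0,0,0],[0,0,-8.5,0,0,0,0],[0,0,-8.5,0,0,0,0],[0,0,-8.5,0,0,0,0]]])

```text
time_s: 27.9
position: [0.4838, -0.3766, 0.1846]
tcp_rot: [[0.226, 0.974, -0.002], [0.974, -0.226, 0.003], [0.003, -0.003, -1.0]]
force: [0.4, 0.5, 0.0]
opening: 0.5
```

Call:
send_rows(moves=[[[0,0,-8.5,0,0,0,0],[0,0,-8.5,0,0,0,0],[0,0,0,0,0,0,0],[0,0,0,0,0,0,0],[0,0,0,0,0,0,0]]])

```text
time_s: 28.4
position: [0.4842, -0.3774, 0.1862]
tcp_rot: [[-0.06, 0.998, -0.001], [0.998, 0.06, 0.001], [0.001, -0.001, -1.0]]
force: [-0.0, 0.8, -0.0]
opening: 0.503
```

```bash
python3 - <<'E'
from h import *
m=camera_model("wrist");im=capture("wrist");np.save("m8.npy",m,allow_pickle=True);cv2.imwrite("pics/w8.png",im)
delta([.4833,-.3783,.0455],96);print(yaw())
for P in ([.4803,-.3377,.074],[.4833,-.3783,.074],[.4883,-.4175,.074]): print(proj(m,P))
for t in ("cutter_a_head","block_top"): print(t,[(round(d["p"],2),np.array(d["location"]),proj(m,d["location"])) for d in spot_in("wrist",t)])
E
```

```text
shift cm [-0.08 -0.09 14.09] turn [-0.03 -0.05 -2.54] j6 -51.8 F [-0.3  0.3  0.2] M [-0.05 -0.09 -0.01] pos [ 0.4842 -0.3775  0.1864] open 0.495 t 28.45
93.45927228053645
[319.2731 149.6728]
[320.0785 200.0812]
[323.2966 245.2144]
cutter_a_head [(0.69, array([ 0.4883, -0.4143,  0.0741]), array([323.53  , 241.7286]))]
block_top [(0.72, array([ 0.4832, -0.3648,  0.0403]), array([320.9724, 175.1241])), (0.43, array([ 0.5509, -0.2449,  0.0725]), array([426.2971,  24.2239]))]
```

View pics/w8.png

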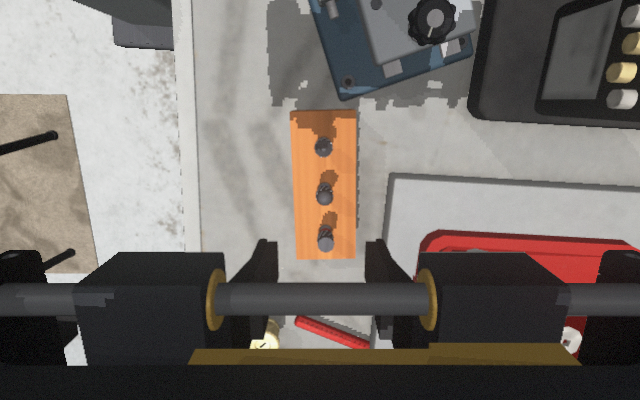

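```bash
python3 - <<'E'
from h import *
m=np.load("m8.npy",allow_pickle=True).item()
for z in (.065,.072):
  for p in ([323.5,146.],[324.5,192.5],[326,239.]): print(z,onplane(m,np.array(p),z))
k=onplane(m,np.array([323.5,146]),.07);delta([*k,.046],95)
im=cv2.imread("pics/w8.png")
cv2.imwrite("pics/w8c.png",cv2.resize(im[125:265,270:380],None,fx=4.2,fy=4.2,interpolation=cv2.INTER_CUBIC))
E
```

```text
0.065 [ 0.4835 -0.3358]
0.065 [ 0.4867 -0.3741]
0.065 [ 0.4906 -0.4154]
0.072 [ 0.4834 -0.3349]
0.072 [ 0.4865 -0.3723]
0.072 [ 0.4903 -0.4126]
shift cm [ 4.24  0.18 14.08] turn [-0.01 -0.02 -1.5 ] j6 -51.9 F [-0.8 -0.2 -0.5] M [ 0.05 -0.11  0.02] pos [ 0.4843 -0.3777  0.1868] open 0.5 t 28.55
```

View pics/w8c.png

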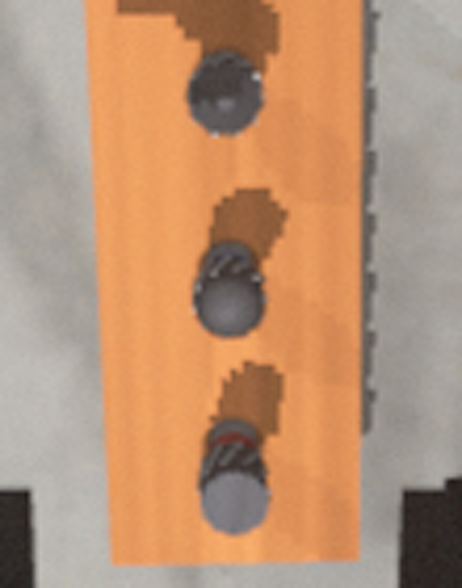

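Call:
send_rows(moves=[[[0,0,-1.5,4.2,0.15,0,0],[0,0,0,0,0,4,0],[0,0,0,0,0,4,0],[0,0,0,0,0,3,0],[0,0,0,0,0,1.5,0]]])

```text
time_s: 29.05
position: [0.482, -0.3344, 0.0594]
tcp_rot: [[-0.087, 0.996, -0.003], [0.996, 0.087, 0.003], [0.003, -0.003, -1.0]]
force: [-1.0, -0.3, 0.0]
opening: 0.497
```

Call:
send_rows(moves=[[[0,0,0,0,0,1,0],[0,0,0,0,0,0.4,0],[0,0,0,0,0,0,-1],[0,0,0,0,0,0,-1],[0,0,0,0,0,0,-1]]])

```text
time_s: 29.55
position: [0.4838, -0.3364, 0.0492]
tcp_rot: [[-0.088, 0.996, 0.002], [0.996, 0.088, -0.002], [-0.002, 0.001, -1.0]]
force: [-0.3, -0.5, 0.2]
opening: 0.31
```

Call:
send_rows(moves=[[[0,0,0,0,0,0,-1],[0,0,0,0,0,0,-1],[0,0,0,0,0,0,-1],[0,0,0,0,0,0,-1],[0,0,0,0,0,0,-1]]])

```text
time_s: 30.05
position: [0.4836, -0.336, 0.0485]
tcp_rot: [[-0.088, 0.996, 0.001], [0.996, 0.088, -0.001], [-0.001, 0.001, -1.0]]
force: [0.4, 0.4, 3.3]
opening: 0.149
```

```bash
python3 - <<'E'
from h import *
delta([.4834,-.3356,.046],95)
E
```

```text
shift cm [ 0.05 -0.01  0.25] turn [0.04 0.04 0.05] j6 -50.7 F [0.4 0.4 3.3] M [ 0.02 -0.13 -0.  ] pos [ 0.4836 -0.336   0.0485] open 0.149 t 30.05
```

Call:
send_rows(moves=[[[0,0,0,0,0,-2,-1],[0,0,0,0,0,-3,-1],[0,0,0,0,0,-4,-1],[0,0,0,0,0,-3,-1],[0,0,0,3.53,1.6,0,-1]]])

```text
time_s: 30.55
position: [0.4984, -0.3053, 0.1727]
tcp_rot: [[-0.083, 0.996, 0.009], [0.996, 0.083, -0.01], [-0.011, 0.008, -1.0]]
force: [1.4, 0.7, -0.4]
opening: 0.149
```

Call:
send_rows(moves=[[[0,0,0,3.53,1.6,0,-1],[0,0,0,3.53,1.6,0,-1],[0,0,0,3.53,1.6,0,-1],[0,0,-8.5,0,0,0,-1],[0,0,-8.5,0,0,0,-1]]])

```text
time_s: 31.05
position: [0.5344, -0.1875, 0.1675]
tcp_rot: [[-0.384, 0.923, -0.001], [0.923, 0.384, 0.001], [0.001, -0.001, -1.0]]
force: [-0.2, -0.3, 0.1]
opening: 0.145
```

Call:
send_rows(moves=[[[0,0,0,0,0,0,-1],[0,0,0,0,0,0,-1],[0,0,0,0,0,0,-1],[0,0,0,0,0,0,-1],[0,0,0,0,0,0,-1]]])

```text
time_s: 31.55
position: [0.5344, -0.1898, 0.168]
tcp_rot: [[-0.374, 0.927, -0.0], [0.927, 0.374, 0.0], [0.0, -0.0, -1.0]]
force: [-0.3, 0.2, -0.7]
opening: 0.147
```

```bash
python3 - <<'E'
from h import *
m=camera_model("wrist");im=capture("wrist");np.save("m9.npy",m,allow_pickle=True);cv2.imwrite("pics/w9.png",im)
s=readout.read_state();delta([.5349,-.1896,.078],112.2,s)
Rm=s["tcp_rot"];t=s["position"]
print("foot",proj(m,t+Rm@[0,0,.0335]),"shank.01",proj(m,t+Rm@[0,0,.005]),"c3",proj(m,[.5349,-.1896,.072]),"px/mm x",proj(m,t+Rm@[.005,0,.0335]))
E
```

```text
shift cm [-0.01  0.04  9.  ] turn [-0.   -0.01 -0.21] j6 -52.8 F [ 0.1 -0.5 -0.1] M [ 0.02 -0.12 -0.04] pos [ 0.5345 -0.1897  0.168 ] open 0.148 t 31.6
foot [320.9185 234.7764] shank.01 [320.9104 255.17  ] c3 [321.5067 204.6598] px/mm x [320.9085 226.8686]
```

View pics/w9.png

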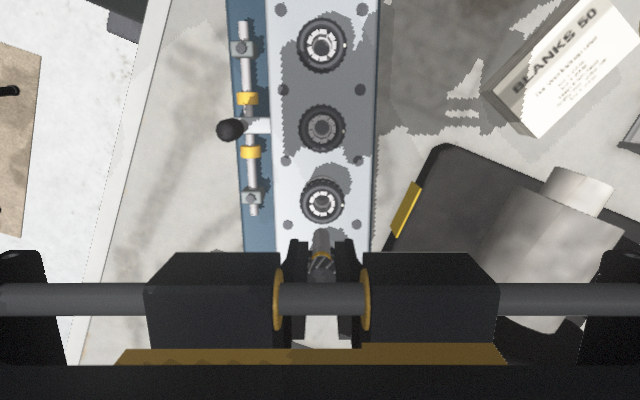

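```bash
python3 - <<'E'
from h import *
im=cv2.imread("pics/w9.png");g=cv2.cvtColor(im,cv2.COLOR_BGR2GRAY)
print("cols",list(range(304,340,2)))
for r in range(218,262,2): print(r,g[r,304:340:2])
for r in regions_of("wrist","cutter_c"):
    ys,xs=np.where(r["mask"]); print(r["p"],xs.min(),xs.max(),ys.min(),ys.max(),[(y,xs[ys==y].min(),xs[ys==y].max()) for y in range(ys.min(),ys.max()+1,4) if (ys==y).any()])
E
```

```text
cols [304, 306, 308, 310, 312, 314, 316, 318, 320, 322, 324, 326, 328, 330, 332, 334, 336, 338]
218 [233 203 107 120 134 119  92  77  72  73  73  73  92 116 118  99  98 207]
220 [235 233 223 130 103 128 132 126 120 117 119 127 122 115  89 157 218 216]
222 [234 233 233 231 221 142  93 105 112 116 114 102  93 162 197 219 218 217]
224 [233 233 232 233 231 232 232 217 176 179 199 200 220 219 218 217 217 217]
226 [235 234 233 234 234 230 231 225 223 222 220 222 169 193 205 218 220 218]
228 [234 234 234 234 232 233 226 181 111 134 148 120 123 123 125 126 192 209]
230 [234 233 233 233 232 220  94  92  87  92  91  96 123 123 124 124 126 122]
232 [235 234 234 233 229 127  98  96  87  91  91  91 103 122 122 122 120 123]
234 [235 234 233 233 223  90  96  97  93  87  87  91  94 123 125 123 122 122]
236 [234 234 233 233 219  91  95 101  90  88  88  90  90 124 122 122 121 120]
238 [235 233 234 233 180  94 100  96  90  88  89  89  91 123 123 120 125 121]
240 [225 225 228 233 123  91  98  97  90  85  89  91  88 128 128 120 115 115]
242 [ 47  43 169 233 200  93  99 100  90  85  91  92  93 125 136 106
[... 2931 characters left out ...]
88, np.int64(273), np.int64(371)), (192, np.int64(274), np.int64(371)), (196, np.int64(274), np.int64(370)), (200, np.int64(274), np.int64(370)), (204, np.int64(274), np.int64(370)), (208, np.int64(274), np.int64(370)), (212, np.int64(274), np.int64(370)), (216, np.int64(275), np.int64(370)), (220, np.int64(276), np.int64(370)), (224, np.int64(276), np.int64(369)), (228, np.int64(276), np.int64(369)), (232, np.int64(275), np.int64(369)), (236, np.int64(276), np.int64(369)), (240, np.int64(276), np.int64(369)), (244, np.int64(276), np.int64(369)), (248, np.int64(276), np.int64(368)), (252, np.int64(280), np.int64(363)), (256, np.int64(281), np.int64(362)), (260, np.int64(282), np.int64(362))]
```

Call:
send_rows(moves=[[[0,0,0,0,0.03,2.5,-1],[0,0,0,0,0,2.5,-1],[0,0,0,0,0,0.6,-1],[0,0,0,0,0,0,-1],[0,0,0,0,0,0,-1]]])

```text
time_s: 32.15
position: [0.5355, -0.1897, 0.1128]
tcp_rot: [[-0.375, 0.927, 0.001], [0.927, 0.375, -0.001], [-0.001, 0.001, -1.0]]
force: [0.2, -0.4, -0.6]
opening: 0.143
```

Call:
send_rows(moves=[[[0,0,0,0,0,0.3,-1],[0,0,0,0,0,0.3,-1],[0,0,0,0,0,0.3,-1],[0,0,0,0,0,0,-1],[0,0,0,0,0,0,-1]]])

```text
time_s: 32.65
position: [0.5348, -0.1893, 0.103]
tcp_rot: [[-0.375, 0.927, -0.0], [0.927, 0.375, 0.0], [0.0, -0.0, -1.0]]
force: [0.5, -0.8, -0.2]
opening: 0.147
```

```bash
python3 - <<'E'
from h import *
delta([.5349,-.1896,.078],112.2)
E
```

```text
shift cm [-0.03 -0.    2.5 ] turn [-0.   -0.   -0.15] j6 -52.8 F [ 0.5 -0.8 -0.2] M [ 0.08 -0.11 -0.03] pos [ 0.5348 -0.1893  0.103 ] open 0.147 t 32.65
```

Call:
send_rows(moves=[[[0,0,0,0,0,0.3,-1],[0,0,0,0,0,0.3,-1],[0,0,0,0,0,0.3,-1],[0,0,0,0,0,0.3,-1],[0,0,0,0,0,0,-1]]])

```text
time_s: 33.15
position: [0.5344, -0.1891, 0.0904]
tcp_rot: [[-0.375, 0.927, -0.001], [0.927, 0.375, 0.001], [0.001, -0.001, -1.0]]
force: [-0.2, 0.4, -0.6]
opening: 0.148
```

Call:
send_rows(moves=[[[0,0,0,0,0,0.3,-1],[0,0,0,0,0,0.3,-1],[0,0,0,0,0,0.2,-1],[0,0,0,0,0,0,-1],[0,0,0,0,0,0,-1]]])

```text
time_s: 33.65
position: [0.5347, -0.1893, 0.0829]
tcp_rot: [[-0.375, 0.927, -0.0], [0.927, 0.375, 0.0], [0.0, -0.0, -1.0]]
force: [-0.7, 1.3, -1.5]
opening: 0.146
```

```bash
python3 - <<'E'
from h import *
delta([.5349,-.1896,.078],112.2)
E
```

```text
shift cm [-0.04  0.01  0.49] turn [-0.02 -0.02 -0.15] j6 -52.8 F [-0.7  1.3 -1.5] M [ 0.06 -0.02  0.01] pos [ 0.5347 -0.1893  0.0829] open 0.146 t 33.65
```

Call:
send_rows(moves=[[[0,0,0,0,0,0.2,-1],[0,0,0,0,0,0.2,-1],[0,0,0,0,0,0.1,-1],[0,0,0,0,0,0,-1],[0,0,0,0,0,0,-1]]])

```text
time_s: 34.15
position: [0.535, -0.1894, 0.0784]
tcp_rot: [[-0.375, 0.927, 0.001], [0.927, 0.375, -0.0], [-0.0, 0.0, -1.0]]
force: [-1.0, 0.7, 3.0]
opening: 0.15
```

Call:
send_rows(moves=[[[0,0,0,0,0,0.15,-1],[0,0,0,0,0,0.15,-1],[0,0,0,0,0,0,-1],[0,0,0,0,0,0,-1],[0,0,0,0,0,0,-1]]])

```text
time_s: 34.65
position: [0.536, -0.19, 0.0778]
tcp_rot: [[-0.376, 0.927, 0.003], [0.927, 0.376, -0.002], [-0.003, 0.002, -1.0]]
force: [-3.1, 1.2, 17.7]
opening: 0.147
```

Call:
send_rows(moves=[[[0,0,0,0,0,-0.2,0],[0,0,0,0,0,0,0],[0,0,0,0,0,0,0],[0,0,0,0,0,0,0],[0,0,0,0,0,0,0]]])

```text
time_s: 35.15
position: [0.5346, -0.1893, 0.0766]
tcp_rot: [[-0.375, 0.927, -0.001], [0.927, 0.375, 0.0], [0.001, -0.0, -1.0]]
force: [-0.4, -1.1, -0.1]
opening: 0.469
```

Call:
send_rows(moves=[[[0,0,0,0,0,1,0],[0,0,0,0,0,1,0],[0,0,0,0,0,1,0],[0,0,0,0,0,0,0],[0,0,0,0,0,0,0]]])

```text
time_s: 35.65
position: [0.5345, -0.1891, 0.0463]
tcp_rot: [[-0.375, 0.927, -0.001], [0.927, 0.375, 0.001], [0.001, -0.001, -1.0]]
force: [-0.2, 0.4, 0.8]
opening: 0.502
```

```bash
python3 - <<'E'
from h import *
delta([.5349,-.1896,.047],112.2)
capture("wrist")
for r in regions_of("wrist","cutter_c")[:2]:
    ys,xs=np.where(r["mask"]); print(r["p"],xs.min(),xs.max(),ys.min(),ys.max())
m=camera_model("wrist");print(proj(m,[.5349,-.1896,.1]))
E
```

```text
shift cm [-0.06  0.02 -0.07] turn [-0.05 -0.07 -0.15] j6 -52.8 F [-0.2  0.4  0.8] M [ 0.03 -0.09 -0.02] pos [ 0.5345 -0.1891  0.0463] open 0.502 t 35.65
0.64 309 351 271 344
[320.3499 324.1256]
```

Now grip the nut and twist.

Call:
send_rows(moves=[[[0,0,0,-0.05,0,0,-1],[0,0,0,0,0,0,-1],[0,0,0,0,0,0,-1],[0,0,0,0,0,0,-1],[0,0,0,0,0,0,-1]]])

```text
time_s: 36.25
position: [0.5352, -0.1901, 0.0474]
tcp_rot: [[-0.376, 0.927, 0.0], [0.927, 0.376, -0.001], [-0.001, 0.0, -1.0]]
force: [-0.6, -0.8, 3.1]
opening: 0.38
```

Call:
send_rows(moves=[[[0,0,8.4,0,0,0,-1],[0,0,8.4,0,0,0,-1],[0,0,8.4,0,0,0,-1],[0,0,8.4,0,0,0,-1],[0,0,8.4,0,0,0,-1]]])

```text
time_s: 36.75
position: [0.5347, -0.1901, 0.0474]
tcp_rot: [[0.346, 0.938, -0.001], [0.938, -0.346, -0.001], [-0.001, -0.0, -1.0]]
force: [-2.4, -1.7, 2.9]
opening: 0.378
```

Call:
send_rows(moves=[[[0,0,8.4,0,0,0,-1],[0,0,8.4,0,0,0,-1],[0,0,8.4,0,0,0,-1],[0,0,8.4,0,0,0,-1],[0,0,8.4,0,0,0,-1]]])

```text
time_s: 37.25
position: [0.5343, -0.1898, 0.0474]
tcp_rot: [[0.885, 0.466, -0.001], [0.466, -0.885, -0.0], [-0.001, -0.001, -1.0]]
force: [-3.2, 0.2, 3.8]
opening: 0.379
```

```bash
python3 - <<'E'
from h import *
delta([.5349,-.1896,.047],112.2)
E
```

```text
shift cm [0.06 0.01 0.04] turn [ -0.09   0.03 -84.43] j6 31.5 F [-3.2  0.2  3.8] M [-0.1   0.38  0.17] pos [ 0.5343 -0.1898  0.0474] open 0.379 t 37.25
```

Call:
send_rows(moves=[[[0,0,6,0,0,0,-1],[0,0,6,0,0,0,-1],[0,0,6,0,0,0,-1],[0,0,0,0,0,0,-1],[0,0,0,0,0,0,-1]]])

```text
time_s: 37.75
position: [0.5342, -0.1896, 0.0474]
tcp_rot: [[0.984, 0.177, -0.001], [0.177, -0.984, 0.001], [-0.001, -0.001, -1.0]]
force: [-3.1, 0.5, 4.7]
opening: 0.378
```

```bash
python3 - <<'E'
from h import *
delta([.5349,-.1896,.047],112.2)
E
```

```text
shift cm [0.06 0.01 0.04] turn [  -0.1     0.01 -102.03] j6 49.0 F [-3.1  0.5  4.7] M [-0.1   0.54 -0.06] pos [ 0.5342 -0.1896  0.0474] open 0.378 t 37.75
```

Call:
send_rows(moves=[[[0,0,5,0,0,0,-1],[0,0,5,0,0,0,-1],[0,0,5,0,0,0,-1],[0,0,4,0,0,0,-1],[0,0,0,0,0,0,-1]]])

```text
time_s: 38.25
position: [0.5355, -0.1896, 0.0475]
tcp_rot: [[0.988, -0.153, 0.001], [-0.153, -0.988, -0.0], [0.001, 0.0, -1.0]]
force: [-0.6, 1.7, 4.0]
opening: 0.379
```

```bash
python3 - <<'E'
from h import *
delta([.5349,-.1896,.047],112.2)
E
```

```text
shift cm [-0.06  0.01  0.05] turn [   0.07   -0.03 -120.97] j6 68.0 F [-0.6  1.7  4. ] M [0.21 0.09 0.28] pos [ 0.5355 -0.1896  0.0475] open 0.379 t 38.25
```

Call:
send_rows(moves=[[[0,0,5,0,0,0,-1],[0,0,5,0,0,0,-1],[0,0,5,0,0,0,-1],[0,0,0,0,0,0,-1],[0,0,0,0,0,0,-1]]])

```text
time_s: 38.75
position: [0.5355, -0.1898, 0.0474]
tcp_rot: [[0.916, -0.402, 0.001], [-0.402, -0.916, -0.0], [0.001, -0.0, -1.0]]
force: [0.6, 1.4, 5.5]
opening: 0.38
```

```bash
python3 - <<'E'
from h import *
delta([.5349,-.1896,.047],112.2)
E
```

```text
shift cm [-0.06  0.01  0.04] turn [   0.06   -0.04 -135.92] j6 82.9 F [0.6 1.4 5.5] M [ 0.25 -0.01  0.43] pos [ 0.5355 -0.1898  0.0474] open 0.38 t 38.75
```

Call:
send_rows(moves=[[[0,0,0,0,0,0,0],[0,0,0,0,0,0,0],[0,0,0,0,0,0,0],[0,0,0,0,0,0,0],[0,0,0,0,0,-2,0]]])

```text
time_s: 39.25
position: [0.5331, -0.1888, 0.0649]
tcp_rot: [[0.914, -0.406, -0.005], [-0.406, -0.914, 0.003], [-0.006, -0.001, -1.0]]
force: [0.2, 0.2, -0.5]
opening: 0.499
```

Call:
send_rows(moves=[[[0,0,0,0,0,-4,0],[0,0,0,0,0,-4,0],[0,0,0,0,0,-4,0],[0,0,0,0,0,0,0],[0,0,0,0,0,0,0]]])

```text
time_s: 39.75
position: [0.5353, -0.19, 0.1879]
tcp_rot: [[0.914, -0.406, 0.002], [-0.406, -0.914, -0.001], [0.002, 0.0, -1.0]]
force: [-0.4, 0.1, -0.3]
opening: 0.498
```

```bash
python3 - <<'E'
from h import *
m=camera_model("wrist");im=capture("wrist");np.save("m10.npy",m,allow_pickle=True);cv2.imwrite("pics/w10raw.png",im)
delta([.5349,-.1896,.047],112.2);print(yaw())
a=im[60:260,200:440]; w=cv2.resize(a,(600,500),interpolation=cv2.INTER_CUBIC);cv2.imwrite("pics/w10.png",w)
c=[.5349,-.1896];print("nut",proj(m,[*c,.072]),"headtop",proj(m,[*c,.1035]))
for r in regions_of("wrist","cutter_c")[:2]:
    ys,xs=np.where(r["mask"]); print(r["p"],xs.min(),xs.max(),ys.min(),ys.max())
E
```

```text
shift cm [ 0.07 -0.01 13.96] turn [  -0.08    0.02 -136.14] j6 83.1 F [-0.3 -0.3 -0.4] M [ 0.05 -0.02  0.05] pos [ 0.5344 -0.1895  0.1866] open 0.499 t 39.8
-23.94419416688785
nut [321.5227 197.6584] headtop [321.5749 209.1159]
0.8 533 570 147 167
0.68 578 624 123 143
```

View pics/w10.png

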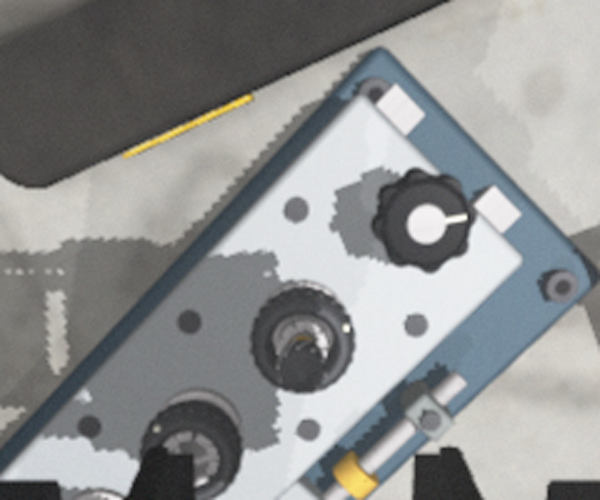

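Call:
send_rows(moves=[[[0,0,0,0.8,4.75,0,0],[0,0,0,0.8,4.75,0,0],[0,0,0,0.8,4.75,0,0],[0,0,0,0.8,4.75,0,0],[0,0,-8.5,0,0,0,0]]])

```text
time_s: 40.35
position: [0.4851, -0.3828, 0.1849]
tcp_rot: [[0.963, -0.269, -0.001], [-0.269, -0.963, -0.002], [-0.001, 0.002, -1.0]]
force: [0.8, 0.6, -0.0]
opening: 0.496
```

Call:
send_rows(moves=[[[0,0,-8.5,0,0,0,0],[0,0,-8.5,0,0,0,0],[0,0,-8.5,0,0,0,0],[0,0,-8.5,0,0,0,0],[0,0,-8.5,0,0,0,0]]])

```text
time_s: 40.85
position: [0.4861, -0.3755, 0.1845]
tcp_rot: [[0.888, 0.46, -0.003], [0.46, -0.888, 0.004], [-0.001, -0.005, -1.0]]
force: [0.5, -1.1, -0.6]
opening: 0.499
```

Call:
send_rows(moves=[[[0,0,-8.5,0,0,0,0],[0,0,-8.5,0,0,0,0],[0,0,-8.5,0,0,0,0],[0,0,-8.5,0,0,0,0],[0,0,-8.5,0,0,0,0]]])

```text
time_s: 41.35
position: [0.4861, -0.3754, 0.1845]
tcp_rot: [[0.344, 0.939, -0.003], [0.939, -0.344, 0.004], [0.002, -0.004, -1.0]]
force: [-0.3, 0.4, 0.4]
opening: 0.497
```

Call:
send_rows(moves=[[[0,0,-8.5,0,0,0,0],[0,0,-8.5,0,0,0,0],[0,0,-8.5,0,0,0,0],[0,0,0,0,0,0,0],[0,0,0,0,0,0,0]]])

```text
time_s: 41.85
position: [0.4865, -0.3758, 0.1854]
tcp_rot: [[-0.085, 0.996, -0.002], [0.996, 0.085, 0.002], [0.003, -0.002, -1.0]]
force: [-0.4, 0.6, -0.2]
opening: 0.501
```

```bash
python3 - <<'E'
from h import *
m=camera_model("wrist");im=capture("wrist");np.save("m11.npy",m,allow_pickle=True);cv2.imwrite("pics/w11raw.png",im)
delta([.4866,-.3762,.046],95);print(yaw())
print("Btop",proj(m,[.4866,-.3762,.074]),"Rtop",proj(m,[.4903,-.4158,.074]))
for r in regions_of("wrist","cutter_b")[:3]:
    ys,xs=np.where(r["mask"]); print(r["p"],xs.min(),xs.max(),ys.min(),ys.max(), onplane(m,np.array([(xs.min()+xs.max())/2,ys.max()-8.5]),.074))
E
```

```text
shift cm [-0.04  0.01 13.98] turn [-0.08 -0.11 -0.1 ] j6 -53.0 F [ 0.8 -0.6 -0.2] M [-0.07 -0.11  0.01] pos [ 0.4867 -0.376   0.1858] open 0.502 t 41.9
94.89702711286648
Btop [321.364  199.9225] Rtop [321.7802 245.5864]
0.91 313 330 227 254 [ 0.4901 -0.4157]
0.66 313 330 185 206 [ 0.4865 -0.3742]
```

Call:
send_rows(moves=[[[0,0,0,0,0,4,0],[0,0,0,0,0,4,0],[0,0,0,0,0,3,0],[0,0,0,0,0,1.5,0],[0,0,0,0,0,1.0,0]]])

```text
time_s: 42.45
position: [0.4868, -0.3761, 0.0507]
tcp_rot: [[-0.087, 0.996, -0.001], [0.996, 0.087, 0.001], [0.001, -0.001, -1.0]]
force: [0.3, -0.6, -0.1]
opening: 0.504
```

Call:
send_rows(moves=[[[0,0,0,0,0,0.3,0],[0,0,0,0,0,0,0],[0,0,0,0,0,0,-1],[0,0,0,0,0,0,-1],[0,0,0,0,0,0,-1]]])

```text
time_s: 42.95
position: [0.4876, -0.3769, 0.05]
tcp_rot: [[-0.088, 0.996, 0.001], [0.996, 0.088, -0.001], [-0.001, 0.001, -1.0]]
force: [-0.4, -0.3, 0.2]
opening: 0.309
```

Call:
send_rows(moves=[[[0,0,0,0,0,0,-1],[0,0,0,0,0,0,-1],[0,0,0,0,0,0,-1],[0,0,0,0,0,0,-1],[0,0,0,0,0,0,-1]]])

```text
time_s: 43.45
position: [0.4873, -0.3766, 0.0493]
tcp_rot: [[-0.088, 0.996, 0.0], [0.996, 0.088, -0.0], [-0.0, 0.0, -1.0]]
force: [0.6, 0.3, 0.7]
opening: 0.142
```

```bash
python3 - <<'E'
from h import *
delta([.4866,-.3757,.046],95)
s=readout.read_state();t=s["position"]+[0,0,.12];c=np.array([.5137,-.1377,.168]);print("to c2",s["tcp_rot"].T@(c-t)*100)
E
```

```text
shift cm [ 0.1  -0.06  0.33] turn [0.02 0.02 0.05] j6 -53.1 F [0.6 0.3 0.7] M [ 0.04 -0.09  0.03] pos [ 0.4873 -0.3766  0.0493] open 0.142 t 43.45
to c2 [23.5669  4.7334  0.1191]
```

Call:
send_rows(moves=[[[0,0,0,0,0,-2,-1],[0,0,0,0,0,-3,-1],[0,0,0,0,0,-4,-1],[0,0,0,0,0,-3,-1],[0,0,0,4.7,0.95,0,-1]]])

```text
time_s: 43.95
position: [0.4959, -0.3368, 0.1741]
tcp_rot: [[-0.083, 0.997, 0.011], [0.996, 0.083, -0.013], [-0.014, 0.01, -1.0]]
force: [1.0, 0.3, -0.6]
opening: 0.145
```

Call:
send_rows(moves=[[[0,0,0,4.7,0.95,0,-1],[0,0,0,4.7,0.95,0,-1],[0,0,0,4.7,0.95,0,-1],[0,0,0,4.7,0.95,0,-1],[0,0,-8.5,0,0,0,-1]]])

```text
time_s: 44.45
position: [0.5121, -0.1317, 0.1685]
tcp_rot: [[-0.243, 0.97, -0.004], [0.97, 0.243, 0.004], [0.005, -0.003, -1.0]]
force: [0.1, -0.1, -1.4]
opening: 0.144
```

Call:
send_rows(moves=[[[0,0,-8.5,0,0,0,-1],[0,0,0,0,0,0,-1],[0,0,0,0,0,0,-1],[0,0,0,0,0,0,-1],[0,0,0,0,0,0,-1]]])

```text
time_s: 44.95
position: [0.5137, -0.1386, 0.1689]
tcp_rot: [[-0.373, 0.928, -0.0], [0.928, 0.373, 0.0], [0.0, -0.0, -1.0]]
force: [0.3, 0.4, -1.1]
opening: 0.148
```

```bash
cat > foot.py <<'E'
from h import *
import sys
n=sys.argv[1];c=[float(v) for v in sys.argv[2:4]];off=float(sys.argv[4])
m=camera_model("wrist");im=capture("wrist");cv2.imwrite(f"pics/foot_{n}.png",im)
s=readout.read_state();delta([*c,.0945+off-.019],112.2,s)
Rm=s["tcp_rot"];t=s["position"]
print("foot",proj(m,t+Rm@[0,0,.036-off]),"nut",proj(m,[*c,.072]))
for r in regions_of("wrist",n)[:2]:
    ys,xs=np.where(r["mask"]); print(r["p"],[(y,xs[ys==y].min(),xs[ys==y].max()) for y in range(ys.min(),min(ys.max(),ys.min()+24),4) if (ys==y).any()])
E
python3 foot.py cutter_b .5137 -.1377 .0033
```

```text
shift cm [0.08 0.04 9.02] turn [-0.01 -0.01 -0.25] j6 -49.1 F [-0.5 -0.1 -1. ] M [ 0.04 -0.11  0.03] pos [ 0.5136 -0.1386  0.169 ] open 0.149 t 45.0
foot [320.8534 235.308 ] nut [321.38   203.2578]
0.82 [(227, np.int64(318), np.int64(325)), (231, np.int64(314), np.int64(328)), (235, np.int64(313), np.int64(329)), (239, np.int64(313), np.int64(329)), (243, np.int64(313), np.int64(329)), (247, np.int64(313), np.int64(328))]
```

Call:
send_rows(moves=[[[0,0,0,0,0.03,2.5,-1],[0,0,0,0,0,2.5,-1],[0,0,0,0,0,0.6,-1],[0,0,0,0,0,0,-1],[0,0,0,0,0,0,-1]]])

```text
time_s: 45.55
position: [0.5146, -0.1384, 0.1137]
tcp_rot: [[-0.375, 0.927, 0.001], [0.927, 0.375, -0.001], [-0.001, 0.001, -1.0]]
force: [1.1, -0.1, -0.8]
opening: 0.145
```

Call:
send_rows(moves=[[[0,0,0,0,0,0.3,-1],[0,0,0,0,0,0.3,-1],[0,0,0,0,0,0.3,-1],[0,0,0,0,0,0.2,-1],[0,0,0,0,0,0,-1]]])

```text
time_s: 46.05
position: [0.5139, -0.138, 0.1018]
tcp_rot: [[-0.375, 0.927, -0.0], [0.927, 0.375, 0.0], [0.0, -0.0, -1.0]]
force: [0.1, -0.1, -1.3]
opening: 0.149
```

Call:
send_rows(moves=[[[0,0,0,0,0,0.2,-1],[0,0,0,0,0,0.2,-1],[0,0,0,0,0,0.2,-1],[0,0,0,0,0,0,-1],[0,0,0,0,0,0,-1]]])

```text
time_s: 46.55
position: [0.514, -0.1381, 0.0959]
tcp_rot: [[-0.375, 0.927, -0.0], [0.927, 0.375, 0.0], [0.0, -0.0, -1.0]]
force: [-0.4, 0.8, -0.5]
opening: 0.146
```

```bash
python3 - <<'E'
from h import *
delta([.5137,-.1377,.0788],112.2)
E
```

```text
shift cm [ 0.04 -0.01  1.71] turn [-0.01 -0.01 -0.15] j6 -49.1 F [-0.4  0.8 -0.5] M [ 0.01 -0.13  0.03] pos [ 0.514  -0.1381  0.0959] open 0.146 t 46.55
```

Call:
send_rows(moves=[[[0,0,0,-0.03,0,0.3,-1],[0,0,0,0,0,0.3,-1],[0,0,0,0,0,0.3,-1],[0,0,0,0,0,0.3,-1],[0,0,0,0,0,0,-1]]])

```text
time_s: 47.05
position: [0.5137, -0.1381, 0.0835]
tcp_rot: [[-0.375, 0.927, -0.001], [0.927, 0.375, 0.001], [0.001, -0.001, -1.0]]
force: [-0.9, 1.0, 0.6]
opening: 0.147
```

Call:
send_rows(moves=[[[0,0,0,0,0,0.2,-1],[0,0,0,0,0,0.2,-1],[0,0,0,0,0,0.1,-1],[0,0,0,0,0,0,-1],[0,0,0,0,0,0,-1]]])

```text
time_s: 47.55
position: [0.5142, -0.1383, 0.0792]
tcp_rot: [[-0.375, 0.927, 0.0], [0.927, 0.375, -0.0], [-0.0, 0.0, -1.0]]
force: [-0.5, 1.8, 1.1]
opening: 0.148
```

Call:
send_rows(moves=[[[0,0,0,0,0,0.15,-1],[0,0,0,0,0,0.15,-1],[0,0,0,0,0,0,-1],[0,0,0,0,0,0,-1],[0,0,0,0,0,0,-1]]])

```text
time_s: 48.05
position: [0.5152, -0.1389, 0.0785]
tcp_rot: [[-0.376, 0.927, 0.003], [0.927, 0.376, -0.002], [-0.003, 0.002, -1.0]]
force: [-2.5, 2.8, 16.8]
opening: 0.15
```

Call:
send_rows(moves=[[[0,0,0,0,0,-0.2,0],[0,0,0,0,0,0,0],[0,0,0,0,0,0,0],[0,0,0,0,0,0,0],[0,0,0,0,0,0,0]]])

```text
time_s: 48.55
position: [0.5141, -0.1384, 0.0776]
tcp_rot: [[-0.375, 0.927, -0.0], [0.927, 0.375, 0.0], [0.0, -0.0, -1.0]]
force: [-0.1, 0.2, 0.1]
opening: 0.468
```

Call:
send_rows(moves=[[[0,0,0,0.03,0,1,0],[0,0,0,0,0,1,0],[0,0,0,0,0,1,0],[0,0,0,0,0,0,0],[0,0,0,0,0,0,0]]])

```text
time_s: 49.05
position: [0.5137, -0.1379, 0.0473]
tcp_rot: [[-0.375, 0.927, -0.001], [0.927, 0.375, 0.001], [0.001, -0.001, -1.0]]
force: [-0.2, -1.1, 0.2]
opening: 0.502
```

Call:
send_rows(moves=[[[0,0,0,0,0,0,-1],[0,0,0,0,0,0,-1],[0,0,0,0,0,0,-1],[0,0,0,0,0,0,-1],[0,0,0,0,0,0,-1]]])

```text
time_s: 49.55
position: [0.514, -0.1383, 0.0483]
tcp_rot: [[-0.376, 0.927, 0.0], [0.927, 0.376, -0.0], [-0.0, 0.0, -1.0]]
force: [-1.4, -1.2, 2.6]
opening: 0.379
```

Call:
send_rows(moves=[[[0,0,8.4,0,0,0,-1],[0,0,8.4,0,0,0,-1],[0,0,8.4,0,0,0,-1],[0,0,8.4,0,0,0,-1],[0,0,8.4,0,0,0,-1]]])

```text
time_s: 50.05
position: [0.5135, -0.1383, 0.0483]
tcp_rot: [[0.346, 0.938, -0.001], [0.938, -0.346, -0.0], [-0.001, -0.001, -1.0]]
force: [-2.1, -2.9, 2.1]
opening: 0.381
```

Call:
send_rows(moves=[[[0,0,8.4,0,0,0,-1],[0,0,8.4,0,0,0,-1],[0,0,8.4,0,0,0,-1],[0,0,8.4,0,0,0,-1],[0,0,8.4,0,0,0,-1]]])

```text
time_s: 50.55
position: [0.5131, -0.1379, 0.0483]
tcp_rot: [[0.885, 0.466, -0.002], [0.466, -0.885, 0.0], [-0.002, -0.001, -1.0]]
force: [-3.4, -1.4, 4.0]
opening: 0.382
```

Call:
send_rows(moves=[[[0,0,7,0,0,0,-1],[0,0,7,0,0,0,-1],[0,0,7,0,0,0,-1],[0,0,7,0,0,0,-1],[0,0,0,0,0,0,-1]]])

```text
time_s: 51.05
position: [0.5131, -0.1376, 0.0483]
tcp_rot: [[1.0, 0.003, -0.002], [0.003, -1.0, 0.0], [-0.002, -0.0, -1.0]]
force: [-4.1, -0.8, 5.2]
opening: 0.382
```

Call:
send_rows(moves=[[[0,0,6,0,0,0,-1],[0,0,6,0,0,0,-1],[0,0,6,0,0,0,-1],[0,0,6,0,0,0,-1],[0,0,0,0,0,0,-1]]])

```text
time_s: 51.55
position: [0.514, -0.1378, 0.0484]
tcp_rot: [[0.915, -0.403, -0.0], [-0.403, -0.915, 0.0], [-0.0, -0.0, -1.0]]
force: [-1.5, 1.1, 4.9]
opening: 0.378
```

```bash
python3 - <<'E'
from h import *
delta([.5137,-.1377,.047],112.2)
E
```

```text
shift cm [-0.03  0.01  0.14] turn [  -0.02   -0.   -135.98] j6 86.7 F [-1.5  1.1  4.9] M [0.26 0.38 0.24] pos [ 0.514  -0.1378  0.0484] open 0.378 t 51.55
```

Call:
send_rows(moves=[[[0,0,5,0,0,0,-1],[0,0,5,0,0,0,-1],[0,0,5,0,0,0,-1],[0,0,0,0,0,0,-1],[0,0,0,0,0,0,-1]]])

```text
time_s: 52.05
position: [0.5154, -0.139, 0.0485]
tcp_rot: [[0.78, -0.625, 0.003], [-0.625, -0.78, -0.002], [0.003, -0.0, -1.0]]
force: [2.0, -2.0, 4.0]
opening: 0.376
```

```bash
python3 - <<'E'
from h import *
delta([.5137,-.1377,.047],112.2)
E
```

```text
shift cm [-0.22  0.01  0.15] turn [   0.25   -0.1  -150.91] j6 101.6 F [ 2. -2.  4.] M [-0.26 -0.09  0.5 ] pos [ 0.5154 -0.139   0.0485] open 0.376 t 52.05
```

Call:
send_rows(moves=[[[0,0,0,0,0,0,0],[0,0,0,0,0,0,0],[0,0,0,0,0,0,0],[0,0,0,0,0,0,0],[0,0,0,0,0,-2,0]]])

```text
time_s: 52.55
position: [0.512, -0.137, 0.0661]
tcp_rot: [[0.777, -0.629, -0.005], [-0.629, -0.777, 0.003], [-0.006, 0.001, -1.0]]
force: [-0.3, -0.5, -0.1]
opening: 0.5
```

Call:
send_rows(moves=[[[0,0,0,0,0,-4,0],[0,0,0,0,0,-4,0],[0,0,0,0,0,-4,0],[0,0,0,0,0,0,0],[0,0,0,0,0,0,0]]])

```text
time_s: 53.05
position: [0.5142, -0.138, 0.1889]
tcp_rot: [[0.778, -0.629, 0.002], [-0.629, -0.778, -0.001], [0.002, -0.001, -1.0]]
force: [-0.1, 1.1, 0.4]
opening: 0.502
```

```bash
python3 - <<'E'
from h import *
m=camera_model("wrist");im=capture("wrist");np.save("m12.npy",m,allow_pickle=True);cv2.imwrite("pics/w12raw.png",im)
delta([.4903,-.4158,.187],95);print(yaw())
E
```

```text
shift cm [15.7  23.08  0.04] turn [  -0.08    0.04 -133.95] j6 101.9 F [-1.   0.4 -0.5] M [ 0.11  0.05 -0.07] pos [ 0.5133 -0.1376  0.1876] open 0.499 t 53.1
-38.9494227662411
```

Call:
send_rows(moves=[[[0,0,0,2.62,3.85,0,0],[0,0,0,2.62,3.85,0,0],[0,0,0,2.62,3.85,0,0],[0,0,0,2.62,3.85,0,0],[0,0,0,2.62,3.85,0,0]]])

```text
time_s: 53.6
position: [0.4934, -0.3708, 0.1854]
tcp_rot: [[0.778, -0.629, -0.003], [-0.629, -0.778, 0.004], [-0.005, -0.001, -1.0]]
force: [1.2, -0.8, 0.2]
opening: 0.502
```

Call:
send_rows(moves=[[[0,0,0,2.6,3.83,0,0],[0,0,-8.4,0,0,0,0],[0,0,-8.4,0,0,0,0],[0,0,-8.4,0,0,0,0],[0,0,-8.4,0,0,0,0]]])

```text
time_s: 54.1
position: [0.4898, -0.4152, 0.1849]
tcp_rot: [[0.996, -0.088, -0.004], [-0.088, -0.996, 0.005], [-0.004, -0.004, -1.0]]
force: [0.0, 0.1, -0.0]
opening: 0.497
```

Call:
send_rows(moves=[[[0,0,-8.4,0,0,0,0],[0,0,-8.4,0,0,0,0],[0,0,-8.4,0,0,0,0],[0,0,-8.4,0,0,0,0],[0,0,-8.4,0,0,0,0]]])

```text
time_s: 54.6
position: [0.49, -0.415, 0.1851]
tcp_rot: [[0.799, 0.602, -0.003], [0.602, -0.799, 0.004], [-0.0, -0.006, -1.0]]
force: [-0.1, 0.2, -0.2]
opening: 0.498
```

Call:
send_rows(moves=[[[0,0,-8.4,0,0,0,0],[0,0,-8.4,0,0,0,0],[0,0,-8.4,0,0,0,0],[0,0,-8.4,0,0,0,0],[0,0,-8.4,0,0,0,0]]])

```text
time_s: 55.1
position: [0.49, -0.415, 0.1851]
tcp_rot: [[0.191, 0.982, -0.003], [0.982, -0.191, 0.004], [0.004, -0.004, -1.0]]
force: [0.0, 0.4, -0.2]
opening: 0.5
```

Call:
send_rows(moves=[[[0,0,-8.4,0,0,0,0],[0,0,-8,0,0,0,0],[0,0,0,0,0,0,0],[0,0,0,0,0,0,0],[0,0,0,0,0,0,0]]])

```text
time_s: 55.6
position: [0.4907, -0.4159, 0.187]
tcp_rot: [[-0.086, 0.996, -0.001], [0.996, 0.086, 0.002], [0.002, -0.001, -1.0]]
force: [-0.2, -0.4, 0.1]
opening: 0.505
```

```bash
python3 - <<'E'
from h import *
m=camera_model("wrist");im=capture("wrist");np.save("m13.npy",m,allow_pickle=True);cv2.imwrite("pics/w13raw.png",im)
delta([.4903,-.4158,.046],95);print(yaw())
print("Rtop",proj(m,[.4903,-.4158,.074]))
for r in regions_of("wrist","cutter_a")[:3]:
    ys,xs=np.where(r["mask"]); print(r["p"],xs.min(),xs.max(),ys.min(),ys.max(), onplane(m,np.array([(xs.min()+xs.max())/2,ys.max()-8.5]),.074))
E
```

```text
shift cm [ 0.   -0.04 14.13] turn [-0.04 -0.07 -0.04] j6 -55.2 F [-0.7 -0.  -0.1] M [ 0.02 -0.12  0.03] pos [ 0.4908 -0.416   0.1873] open 0.5 t 55.65
94.95763161143947
Rtop [320.7256 198.7401]
0.54 312 328 183 208 [ 0.4898 -0.4165]
```

Call:
send_rows(moves=[[[0,0,0,0.05,-0.08,4,0],[0,0,0,0,0,4,0],[0,0,0,0,0,3,0],[0,0,0,0,0,1.5,0],[0,0,0,0,0,1.0,0]]])

```text
time_s: 56.2
position: [0.49, -0.4156, 0.0518]
tcp_rot: [[-0.088, 0.996, -0.001], [0.996, 0.088, 0.001], [0.001, -0.001, -1.0]]
force: [-0.3, -0.0, 0.3]
opening: 0.5
```

Call:
send_rows(moves=[[[0,0,0,0,0,0.4,0],[0,0,0,0,0,0,0],[0,0,0,0,0,0,-1],[0,0,0,0,0,0,-1],[0,0,0,0,0,0,-1]]])

```text
time_s: 56.7
position: [0.4906, -0.4163, 0.0501]
tcp_rot: [[-0.088, 0.996, 0.001], [0.996, 0.088, -0.001], [-0.001, 0.001, -1.0]]
force: [0.6, -0.4, 1.0]
opening: 0.309
```

Call:
send_rows(moves=[[[0,0,0,0,0,0,-1],[0,0,0,0,0,0,-1],[0,0,0,0,0,0,-1],[0,0,0,0,0,0,-1],[0,0,0,0,0,0,-1]]])

```text
time_s: 57.2
position: [0.4904, -0.4159, 0.0493]
tcp_rot: [[-0.088, 0.996, 0.0], [0.996, 0.088, -0.0], [-0.0, 0.0, -1.0]]
force: [0.6, 1.4, 2.1]
opening: 0.144
```

```bash
python3 - <<'E'
from h import *
delta([.49,-.4162,.046],95)
s=readout.read_state();t=s["position"]+[0,0,.12];c=np.array([.4926,-.0859,.168]);print("to c1",s["tcp_rot"].T@(c-t)*100)
E
```

```text
shift cm [-0.02 -0.04  0.33] turn [0.02 0.02 0.05] j6 -55.3 F [0.6 1.4 2.1] M [ 0.02 -0.13  0.01] pos [ 0.4904 -0.4159  0.0493] open 0.144 t 57.2
to c1 [32.8573  3.1275  0.1156]
```

Call:
send_rows(moves=[[[0,0,0,0,0,-2,-1],[0,0,0,0,0,-3,-1],[0,0,0,0,0,-4,-1],[0,0,0,0,0,-3,-1],[0,0,0,4.69,0.44,0,-1]]])

```text
time_s: 57.7
position: [0.4939, -0.3771, 0.1744]
tcp_rot: [[-0.083, 0.996, 0.011], [0.996, 0.083, -0.014], [-0.015, 0.01, -1.0]]
force: [2.1, 0.2, -0.2]
opening: 0.143
```

Call:
send_rows(moves=[[[0,0,0,4.69,0.44,0,-1],[0,0,0,4.69,0.44,0,-1],[0,0,0,4.69,0.44,0,-1],[0,0,0,4.69,0.44,0,-1],[0,0,0,4.69,0.44,0,-1]]])

```text
time_s: 58.2
position: [0.4912, -0.1313, 0.1689]
tcp_rot: [[-0.087, 0.996, -0.0], [0.996, 0.087, 0.0], [0.0, -0.0, -1.0]]
force: [0.8, 0.3, 0.2]
opening: 0.148
```

Call:
send_rows(moves=[[[0,0,0,4.69,0.44,0,-1],[0,0,-8.5,0,0,0,-1],[0,0,-8.5,0,0,0,-1],[0,0,0,0,0,0,-1],[0,0,0,0,0,0,-1]]])

```text
time_s: 58.7
position: [0.4919, -0.0861, 0.1689]
tcp_rot: [[-0.372, 0.928, -0.0], [0.928, 0.372, 0.0], [0.0, -0.0, -1.0]]
force: [-0.3, 0.4, -0.3]
opening: 0.151
```

Call:
send_rows(moves=[[[0,0,0,0,0,0,-1],[0,0,0,0,0,0,-1],[0,0,0,0,0,0,-1],[0,0,0,0,0,0,-1],[0,0,0,0,0,0,-1]]])

```text
time_s: 59.2
position: [0.4919, -0.0862, 0.169]
tcp_rot: [[-0.375, 0.927, -0.0], [0.927, 0.375, 0.0], [0.0, -0.0, -1.0]]
force: [-0.4, -0.1, -0.8]
opening: 0.149
```

```bash
python3 foot.py cutter_a .4926 -.0859 .0033
```

```text
shift cm [0.   0.07 9.02] turn [ 0.   -0.   -0.18] j6 -44.8 F [ 0.2  0.2 -1.7] M [ 0.04 -0.08 -0.02] pos [ 0.492  -0.0862  0.169 ] open 0.147 t 59.25
foot [320.8525 235.2994] nut [321.7772 204.1295]
0.7 [(324, np.int64(322), np.int64(325)), (328, np.int64(318), np.int64(328)), (332, np.int64(318), np.int64(328)), (336, np.int64(317), np.int64(329)), (340, np.int64(316), np.int64(331)), (344, np.int64(315), np.int64(331))]
0.57 [(228, np.int64(319), np.int64(322)), (232, np.int64(314), np.int64(327)), (236, np.int64(313), np.int64(328)), (240, np.int64(313), np.int64(329)), (244, np.int64(313), np.int64(329)), (248, np.int64(313), np.int64(330))]
```

Call:
send_rows(moves=[[[0,0,0,-0.04,0.06,2.5,-1],[0,0,0,0,0,2.5,-1],[0,0,0,0,0,0.6,-1],[0,0,0,0,0,0,-1],[0,0,0,0,0,0,-1]]])

```text
time_s: 59.8
position: [0.4933, -0.0864, 0.1136]
tcp_rot: [[-0.375, 0.927, 0.001], [0.927, 0.375, -0.0], [-0.001, 0.001, -1.0]]
force: [-0.3, -0.8, -0.1]
opening: 0.15
```

Call:
send_rows(moves=[[[0,0,0,0,0,0.3,-1],[0,0,0,0,0,0.3,-1],[0,0,0,0,0,0.3,-1],[0,0,0,0,0,0.2,-1],[0,0,0,0,0,0,-1]]])

```text
time_s: 60.3
position: [0.4925, -0.0862, 0.1018]
tcp_rot: [[-0.375, 0.927, -0.001], [0.927, 0.375, 0.0], [0.0, -0.0, -1.0]]
force: [1.1, 0.2, -0.2]
opening: 0.15
```

Call:
send_rows(moves=[[[0,0,0,0,0,0.2,-1],[0,0,0,0,0,0.2,-1],[0,0,0,0,0,0.2,-1],[0,0,0,0,0,0,-1],[0,0,0,0,0,0,-1]]])

```text
time_s: 60.8
position: [0.4927, -0.0862, 0.096]
tcp_rot: [[-0.375, 0.927, -0.0], [0.927, 0.375, 0.0], [0.0, -0.0, -1.0]]
force: [0.6, -0.6, -1.3]
opening: 0.149
```

```bash
python3 - <<'E'
from h import *
delta([.4926,-.0859,.0788],112.2)
E
```

```text
shift cm [0.03 0.01 1.72] turn [-0.01 -0.01 -0.15] j6 -44.8 F [ 0.6 -0.6 -1.3] M [ 0.1  -0.08  0.04] pos [ 0.4927 -0.0862  0.096 ] open 0.149 t 60.8
```

Call:
send_rows(moves=[[[0,0,0,0,0,0.3,-1],[0,0,0,0,0,0.3,-1],[0,0,0,0,0,0.3,-1],[0,0,0,0,0,0.3,-1],[0,0,0,0,0,0,-1]]])

```text
time_s: 61.3
position: [0.4923, -0.086, 0.0835]
tcp_rot: [[-0.375, 0.927, -0.001], [0.927, 0.375, 0.001], [0.001, -0.001, -1.0]]
force: [0.4, 0.9, -1.5]
opening: 0.148
```

Call:
send_rows(moves=[[[0,0,0,0,0,0.2,-1],[0,0,0,0,0,0.2,-1],[0,0,0,0,0,0.1,-1],[0,0,0,0,0,0,-1],[0,0,0,0,0,0,-1]]])

```text
time_s: 61.8
position: [0.4927, -0.0862, 0.0792]
tcp_rot: [[-0.375, 0.927, 0.0], [0.927, 0.375, 0.0], [-0.0, 0.0, -1.0]]
force: [-0.5, 1.4, 1.3]
opening: 0.15
```

Call:
send_rows(moves=[[[0,0,0,0,0,0.15,-1],[0,0,0,0,0,0.15,-1],[0,0,0,0,0,0,-1],[0,0,0,0,0,0,-1],[0,0,0,0,0,0,-1]]])

```text
time_s: 62.3
position: [0.4937, -0.0866, 0.0784]
tcp_rot: [[-0.376, 0.927, 0.003], [0.927, 0.376, -0.001], [-0.002, 0.002, -1.0]]
force: [-3.9, 1.9, 19.4]
opening: 0.143
```

Home. Release, drop to the nut, grip, turn.

Call:
send_rows(moves=[[[0,0,0,0,0,-0.2,0],[0,0,0,0,0,0,0],[0,0,0,0,0,0,0],[0,0,0,0,0,0,0],[0,0,0,0,0,0,0]]])

```text
time_s: 62.8
position: [0.4926, -0.0863, 0.0776]
tcp_rot: [[-0.375, 0.927, -0.001], [0.927, 0.375, 0.0], [0.0, -0.0, -1.0]]
force: [-0.6, -0.5, 0.3]
opening: 0.474
```

Call:
send_rows(moves=[[[0,0,0,0.03,0,1,0],[0,0,0,0,0,1,0],[0,0,0,0,0,1,0],[0,0,0,0,0,0,0],[0,0,0,0,0,0,0]]])

```text
time_s: 63.3
position: [0.4922, -0.0858, 0.0474]
tcp_rot: [[-0.375, 0.927, -0.001], [0.927, 0.375, 0.001], [0.001, -0.001, -1.0]]
force: [-0.8, -0.6, 0.0]
opening: 0.495
```

Call:
send_rows(moves=[[[0,0,0,0,0,0,-1],[0,0,0,0,0,0,-1],[0,0,0,0,0,0,-1],[0,0,0,0,0,0,-1],[0,0,0,0,0,0,-1]]])

```text
time_s: 63.8
position: [0.4928, -0.0861, 0.0483]
tcp_rot: [[-0.375, 0.927, 0.001], [0.927, 0.375, -0.0], [-0.001, 0.0, -1.0]]
force: [-0.5, -0.4, 1.3]
opening: 0.381
```

Call:
send_rows(moves=[[[0,0,8.4,0,0,0,-1],[0,0,8.4,0,0,0,-1],[0,0,8.4,0,0,0,-1],[0,0,8.4,0,0,0,-1],[0,0,8.4,0,0,0,-1]]])

```text
time_s: 64.3
position: [0.4925, -0.0861, 0.0483]
tcp_rot: [[0.346, 0.938, -0.0], [0.938, -0.346, -0.0], [-0.0, 0.0, -1.0]]
force: [-0.7, -1.7, 1.8]
opening: 0.38
```

Call:
send_rows(moves=[[[0,0,8.4,0,0,0,-1],[0,0,8.4,0,0,0,-1],[0,0,8.4,0,0,0,-1],[0,0,8.4,0,0,0,-1],[0,0,8.4,0,0,0,-1]]])

```text
time_s: 64.8
position: [0.4923, -0.0859, 0.0483]
tcp_rot: [[0.885, 0.466, -0.0], [0.466, -0.885, -0.0], [-0.0, -0.0, -1.0]]
force: [-0.7, -0.2, 1.8]
opening: 0.38
```

Call:
send_rows(moves=[[[0,0,7,0,0,0,-1],[0,0,7,0,0,0,-1],[0,0,7,0,0,0,-1],[0,0,7,0,0,0,-1],[0,0,0,0,0,0,-1]]])

```text
time_s: 65.3
position: [0.4923, -0.0858, 0.0483]
tcp_rot: [[1.0, 0.003, -0.001], [0.003, -1.0, -0.0], [-0.001, 0.0, -1.0]]
force: [-1.5, -0.2, 2.7]
opening: 0.375
```

Call:
send_rows(moves=[[[0,0,6,0,0,0,-1],[0,0,6,0,0,0,-1],[0,0,6,0,0,0,-1],[0,0,6,0,0,0,-1],[0,0,0,0,0,0,-1]]])

```text
time_s: 65.8
position: [0.4921, -0.0856, 0.0483]
tcp_rot: [[0.915, -0.402, -0.001], [-0.402, -0.915, 0.0], [-0.001, 0.0, -1.0]]
force: [-1.9, 1.6, 4.3]
opening: 0.375
```

Call:
send_rows(moves=[[[0,0,5,0,0,0,-1],[0,0,5,0,0,0,-1],[0,0,5,0,0,0,-1],[0,0,0,0,0,0,-1],[0,0,0,0,0,0,-1]]])

```text
time_s: 66.3
position: [0.4932, -0.0863, 0.0484]
tcp_rot: [[0.78, -0.625, 0.001], [-0.625, -0.78, -0.001], [0.002, -0.0, -1.0]]
force: [-1.2, -0.3, 5.0]
opening: 0.38
```

```bash
python3 - <<'E'
from h import *
delta([.4926,-.0859,.047],112.2)
E
```

```text
shift cm [-0.07  0.01  0.14] turn [   0.11   -0.06 -150.92] j6 106.0 F [-1.2 -0.3  5. ] M [0.09 0.02 0.45] pos [ 0.4932 -0.0863  0.0484] open 0.38 t 66.3
```

Call:
send_rows(moves=[[[0,0,5,0,0,0,-1],[0,0,5,0,0,0,-1],[0,0,5,0,0,0,-1],[0,0,0,0,0,0,-1],[0,0,0,0,0,0,-1]]])

```text
time_s: 66.8
position: [0.4929, -0.0861, 0.0484]
tcp_rot: [[0.59, -0.807, 0.001], [-0.807, -0.59, -0.0], [0.001, -0.001, -1.0]]
force: [0.1, -0.0, 4.8]
opening: 0.382
```

```bash
python3 - <<'E'
from h import *
delta([.4926,-.0859,.047],112.2)
E
```

```text
shift cm [-0.04  0.01  0.14] turn [   0.04   -0.05 -166.03] j6 121.1 F [ 0.1 -0.   4.8] M [0.12 0.1  0.21] pos [ 0.4929 -0.0861  0.0484] open 0.382 t 66.8
```

Call:
send_rows(moves=[[[0,0,0,0,0,0,0],[0,0,0,0,0,0,0],[0,0,0,0,0,0,0],[0,0,0,0,0,0,0],[0,0,0,0,0,-2,0]]])

```text
time_s: 67.3
position: [0.4908, -0.0853, 0.0663]
tcp_rot: [[0.588, -0.809, -0.005], [-0.809, -0.588, 0.002], [-0.005, 0.003, -1.0]]
force: [0.1, -1.2, 0.5]
opening: 0.498
```

Call:
send_rows(moves=[[[0,0,0,0,0,-4,0],[0,0,0,0,0,-4,0],[0,0,0,0,0,-4,0],[0,0,0,0,0,-3,0],[0,0,-8,0,0,0,0]]])

```text
time_s: 67.8
position: [0.4954, -0.087, 0.2224]
tcp_rot: [[0.698, -0.716, 0.009], [-0.716, -0.698, -0.004], [0.009, -0.004, -1.0]]
force: [1.0, -0.4, -0.8]
opening: 0.502
```

Call:
send_rows(moves=[[[0,0,-8.5,0,0,0,0],[0,0,-8.5,0,0,0,0],[0,0,-8.5,0,0,0,0],[0,0,-8.5,0,0,0,0],[0,0,-8.5,0,0,0,0]]])

```text
time_s: 68.3
position: [0.4923, -0.0858, 0.2178]
tcp_rot: [[0.999, -0.054, -0.001], [-0.054, -0.999, 0.0], [-0.001, -0.0, -1.0]]
force: [0.3, 0.0, -0.3]
opening: 0.5
```

Call:
send_rows(moves=[[[0,0,-8.5,0,0,0,0],[0,0,-8.5,0,0,0,0],[0,0,-8.5,0,0,0,0],[0,0,0,-3.0,2.5,0,0],[0,0,0,-3.0,2.5,0,0]]])

```text
time_s: 68.8
position: [0.4554, -0.1546, 0.2178]
tcp_rot: [[0.926, 0.379, -0.0], [0.379, -0.926, 0.0], [-0.0, -0.0, -1.0]]
force: [0.9, 0.3, -0.0]
opening: 0.497
```

Call:
send_rows(moves=[[[0,0,0,0,0,0,0],[0,0,0,0,0,0,0],[0,0,0,0,0,0,0],[0,0,0,0,0,0,0],[0,0,0,0,0,0,0]]])

```text
time_s: 69.3
position: [0.456, -0.154, 0.218]
tcp_rot: [[0.926, 0.377, -0.0], [0.377, -0.926, 0.0], [0.0, -0.0, -1.0]]
force: [-0.1, -0.1, -1.4]
opening: 0.497
```

```bash
python3 - <<'E'
from h import *
m=camera_model("wrist");im=capture("wrist");np.save("m14.npy",m,allow_pickle=True);cv2.imwrite("pics/w14raw.png",im)
delta([.4552,-.1618,.2],22);print(yaw())
for c in ([.4926,-.0859],[.5137,-.1377],[.5349,-.1896]): print("nut",proj(m,[*c,.072]),"head",proj(m,[*c,.0945]),"top",proj(m,[*c,.1035]))
p=proj(m,[.5,-.14,.07]).astype(int);print(p)
x0=max(0,p[0]-165);y0=max(0,p[1]-100);print(x0,y0)
cv2.imwrite("pics/w14.png",cv2.resize(im[y0:y0+225,x0:x0+330],None,fx=2.4,fy=2.4,interpolation=cv2.INTER_CUBIC))
E
```

```text
shift cm [-0.37  0.69  1.8 ] turn [-0.01 -0.    0.13] j6 35.9 F [-1.5 -0.1  1. ] M [ 0.03  0.07 -0.04] pos [ 0.456  -0.1541  0.218 ] open 0.502 t 69.35
22.13066140911287
nut [263.9283 120.5453] head [259.5104 122.2277] top [257.546  122.9757]
nut [329.5716 120.4831] head [330.2243 122.1619] top [330.5146 122.9084]
nut [395.3968 120.3082] head [401.138  121.9721] top [403.691  122.7118]
[325 136]
160 36
```

View pics/w14.png

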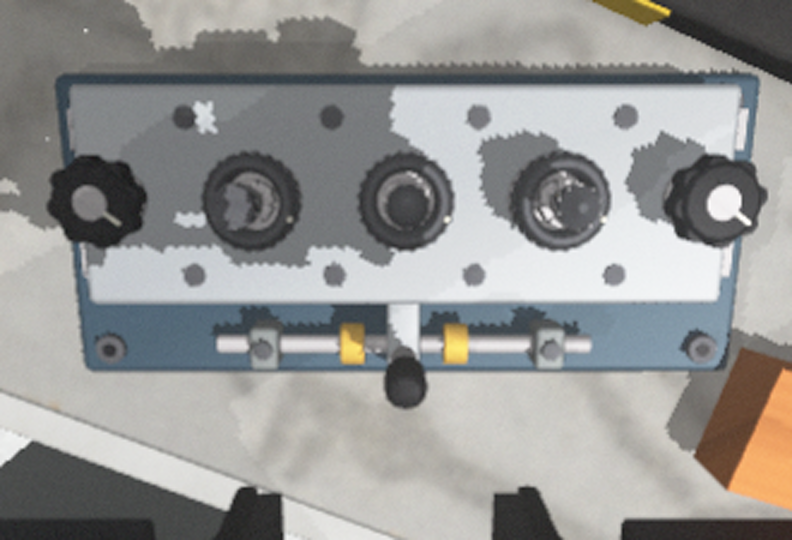

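```bash
python3 -c "
from rig import bot;print(bot.hand_in())"
```

```text
the job is handed in; nothing more can be done
None
```

The carriage is locked in the middle of its play, all three cutters are gripped in their collets, and the job is handed in (arm clock about 69 s). No verdict was reported.

**Carriage:** I slid it to the left collar and then the right one, feeling about 15 N at each stop and 20.1 mm of play between them. I then set it in the middle and turned both clamp knobs until the grip slipped at the end stop.

**Cutters:** Each went in shank down and bottomed at the expected height (17–19 N). Yellow is in the right collet, blue in the middle and red in the left. I then turned each nut clockwise until the grip slipped.

**Last checks, from the final wrist picture:**

| Item | Reading | Required |
|---|---|---|
| Clamp knob marks | about 125–127° (2.18–2.2 rad) | above 2.1 rad |
| Nut marks | about 112–116° (1.96–2.0 rad) | above 1.75 rad |
| Lug between the collars | centred within about 1 mm | within 4 mm |
| Cutter heads | within about 2 mm of where they should show | within 4 mm |

- **Clearance:** The gripper was clear of everything at hand-in.
- **Bystanders:** The oil bottle and box of blanks were never approached, but I did not measure them again.
- **Disagreements:** The first estimates from the fixed cameras were 3–4 mm off the wrist view. For the collets I used centres derived from gripping the two clamp knobs. The left knob's marker had turned only 102° instead of 126°, because both knobs started about 25° in rather than at 0.

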